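# Stack plate cases in a shelf bay and press its label holder home

## Robot

A 7-joint arm with a two-finger parallel gripper is mounted at the origin on the work surface. World frame = base frame: x ahead of the robot, y to its left, z up, the work surface at z = 0. Lengths are in m, angles in rad, forces in N, time in s.
With the tool pointing down it reaches from about 0.425 to 0.925 m from the base axis. Payload 6.8 kg.
Tool frame: the origin (TCP) lies on the centre line of the jaws, within the pads' length; the fingertips stand 14 mm ahead of it and the grasp point (between the pads) lies 5 mm behind it; y points along the fingers, x is the direction in which the jaws open and shut, and the axes are right-handed (so a half turn about y gives the same grasp; the last joint's range is limited). The gripper opens to 85 mm and grips with 20 to 120 N. Pads are 22 mm wide; open, the fingers measure 114 mm over their backs; the gripper's body (76 mm by 85 mm) begins 54 mm behind the grasp point. The pads swing forward as they close: fully open they stand 13 mm farther back than shut.
Start: joints at [1.099, 0.477, 0.022, 1.555, -0.011, 1.109, -0.083], TCP at [0.24, -0.631, 0.245] pointing down, gripper open.
Joint ranges: [-2.96, 2.96], [-0.34, 2.1], [-1.41, 1.46], [0.24, 2.44], [-1.37, 4.51], [0.17, 1.92], [-2.96, 2.96]. Speed limits (rad/s): [2.39, 2.39, 3.14, 3.14, 3.14, 3.14, 3.14].

## Interface

Orientations are given as a rotation vector (axis times angle).
In Python, from bench import get_obs, vision, ticket gives the robot as it stands. The module is installed in compiled form; this text tells all that it offers.
- The arm moves only by the tool jog_arm, never from a script. Its argument "motion" is a list of rows, each an object of numbers: "gripper": the finger opening in mm, from 0 to 85.4; "tx", "ty", "tz": the shift along the tool's x, y, z in mm; "ax", "ay", "az": the turn, a rotation vector about the tool's x, y, z in rad. In form: [{"gripper": .., "tx": .., "ty": .., "tz": .., "ax": .., "ay": .., "az": ..}, ...]. A call has 1 to 12 rows; each row shifts and turns the commanded pose from where the row before left it, along the tool's axes as they then stand; what a row does not reach is not made up. A row lasts 1/10 s, in which the tool goes at most 50 mm and 8.59 degrees, less where a joint would pass 70% of its speed; a pose out of reach is approached as far as the arm can. A call is refused whole if a number of a shift passes 50 or a number of a turn 0.15, either way. A call with a gripper value outside its range is refused whole. The fingers move at their own pace and stop on an object; "newtons" is the grip in N (left out, the last holds). Time passes only in rows, so rows that do not move let the fingers close. It gives the time, the measured TCP pose, the force and the opening at its end, in the units of the state.
- get_obs(): the state, without advancing time (a new reading comes with each control period).
- vision.grab_frame(name): name is "scene" or "top"; returns the picture (480x640x3 uint8, red, green, blue); there is no depth.
- vision.get_calibration(name): a dict with "camera_matrix" (3x3 intrinsics, pixels), "world_from_camera" (4x4, takes a point from camera to world coordinates). Camera axes: x right, y down, z forward; pixel columns grow to the right and rows downward; lengths in m; the calibration is good to about 2 mm. A picture is of the moment at which its call begins. get_calibration takes no time and is no camera call.
- ticket.hand_in(): hands the job in, once; it reports no verdict.
The state is a dict: "clock": time; "joints": joint angles; "qvel": joint speeds; "tau": joint torques, N m; "tcp_pos": TCP position; "orientation": TCP orientation; "contact_force": force on the tool from outside, world axes, zero at the start; "moment": the same for the moment, N m; "grip_width": finger opening in m.
Only numpy, scipy, OpenCV 4.12 (cv2) and the standard library are available. Lean on these libraries where they do the work, as an engineer would, in place of code of your own. Each camera call takes 0.05 s, during which the arm holds its last target.

## Task

Stack the thick loose plate case, and then the thin one, squarely on top of the case already standing on the low shelf, letting go of each. Then take the white label holder from its stand, slide it down behind the shelf's front lip in the slot that lies straight in front of that column, and gently press it fully home against its spring seat. Finish while still holding it pressed down (it springs up if let go); leave the case at the bottom of the column and everything else where they stand.

Things in the scene. Friction and masses are not known exactly. Their poses are not given: they have to be found in the camera images.
- shelf: fixed low shelf with a white deck, 270 mm wide along its y, deck top 30 mm above the bench, deck from x +11 to +175 mm. Origin at bench height, on the middle of the line of the two label slots; its x points from the front lip back over the deck, y to the left bay. Bay centres are at x +115, y +75 (left) and y -75 mm (right). Along the front edge runs an aluminium lip whose flared top is 40 mm above the bench and 10 mm thick; behind it, between lip and deck edge, lie the slots
- slot_left (a point): middle of the mouth of the left label slot, 40 mm above the bench, level with the lip's top; axes as the shelf. The slot is 78 mm long along y and 10 mm wide along x, with flared mouth. Inside, 18 mm below the mouth, is a spring seat (joint seat_left) that the foot of the holder pushes down
- slot_right (a point): the same for the right label slot (spring seat: joint seat_right)
- seat_left (a joint): sinking of the left slot's spring seat: 0 at rest, 0.010 m fully down (stop). It starts to yield at about 2 N and is fully down at about 8.5 N; springs back up when released
- seat_right (a joint): the same for the right slot's spring seat
- case_base_mid (a point): closed flat plate case, grey with a white lid, 60 mm along its x, 84 mm along its y, 35 mm high, about 220 g; stands on the deck in the left or the right bay and is the bottom of the column. The point is the case's centre, 17.5 mm above its underside; z up
- case_thick_mid (a point): closed flat plate case, grey with a white lid, 60 mm along its x, 84 mm along its y, 42 mm high, about 200 g; loose on the bench to the left, the thicker of the two there. The point is the case's centre, 21 mm above its underside; z up
- case_thin_mid (a point): closed flat plate case, grey with a white lid, 60 mm along its x, 84 mm along its y, 28 mm high, about 140 g; loose on the bench to the left, the thinner of the two there. The point is the case's centre, 14 mm above its underside; z up
- holder_mid (a point): white plastic label holder standing upright in the stand, 70 mm wide along its y, 76 mm high, about 60 g, both faces alike. The point is its centre, 38 mm above its foot and 38 mm below its top; z up. The lower 40 mm is a plate 5 mm thick along x; the upper 36 mm is a grip rail 12 mm thick along x, to be pinched from above
- stand: fixed grey stand block, 60 mm along its x, 100 mm along y, 30 mm high; a slot along y on top, 7 mm wide and 18 mm deep, holds the holder's foot; origin at the centre of its underside
- tin: round metal can, 66 mm across, 55 mm high, standing in the shelf's other bay; origin at the centre of its underside; a bystander, not to be moved
- spare: spare short label plate lying flat, 44 x 36 mm, 10 mm thick; origin at the centre of its underside; a bystander, not to be moved
- bottle: amber bottle with black cap, 56 mm across, 120 mm high, beyond the shelf; origin at the centre of its underside; a bystander, not to be moved
- driver: screwdriver, 150 mm long, lying beyond the shelf; origin on its underside; a bystander, not to be moved
- jar: white jar with black lid, 50 mm across, 60 mm high, left of the loose cases; origin at the centre of its underside; a bystander, not to be moved
There are look-alikes about, which are no part of the job. Leave any blue or yellow look-alike of the part that bears case_thick_mid alone.

How it is judged:
On the way, in this order (a step that is already met when the one before it is completed fails the run):
1. the thick case rests squarely on the base case, let go (x of case_thick_mid in the frame of case_base_mid between -0.009 and 0.009 m and y of case_thick_mid in the frame of case_base_mid between -0.009 and 0.009 m and z of case_thick_mid in the frame of case_base_mid between 0.0345 and 0.0425 m and angle between the x axis of case_thick_mid and the x axis of case_base_mid, either way round below 0.14 rad and angle between case_thick_mid's own z axis and vertical below 0.06 rad and contact force between the fingers and case_thick below 0.2 N), for 0.2 s.
2. the thin case rests squarely on the thick one, let go (all of step 1 and x of case_thin_mid in the frame of case_thick_mid between -0.009 and 0.009 m and y of case_thin_mid in the frame of case_thick_mid between -0.009 and 0.009 m and z of case_thin_mid in the frame of case_thick_mid between 0.031 and 0.039 m and angle between the x axis of case_thin_mid and the x axis of case_thick_mid, either way round below 0.14 rad and angle between case_thin_mid's own z axis and vertical below 0.06 rad and contact force between the fingers and case_thin below 0.2 N), for 0.2 s.
At the end, for the whole second after the job is handed in: Thick case on base case, thin on thick: centred within 9 mm, turned under 8 degrees, flat, let go; base within 25 mm of its start; holder upright (7 degrees), centred (10 mm) in the slot in front of the column, that seat down 6.5 of 10 mm or more, pressed by the fingers (over 3 N), still (all of step 2 and distance of case_base_mid from where it was at the start of the episode below 0.025 m and ((y of case_base_mid in the frame of shelf above 0 m and value of joint seat_left above 0.0065 m and y of holder_mid in the frame of slot_left between -0.01 and 0.01 m and x of holder_mid in the frame of slot_left between -0.006 and 0.006 m and z of holder_mid in the frame of slot_left below 0.015 m) or (y of case_base_mid in the frame of shelf below 0 m and value of joint seat_right above 0.0065 m and y of holder_mid in the frame of slot_right between -0.01 and 0.01 m and x of holder_mid in the frame of slot_right between -0.006 and 0.006 m and z of holder_mid in the frame of slot_right below 0.015 m)) and angle between holder_mid's own z axis and vertical below 0.12 rad and contact force between the fingers and holder above 3 N and linear speed of holder below 0.02 m/s); the arm keeps its last pose, push and grip.
It fails at once if the holder is forced against the shelf with more than 45 N (contact force between holder and shelf above 45 N).
It fails at once if a bystander is moved by more than 30 mm (distance of any of tin, spare, bottle, driver, jar from where it was at the start of the episode above 0.03 m).
It also fails if it takes over 72 s, if anything falls off the work surface, if the arm or the gripper's body presses on something with over 40 N, if the wrist force passes 120 N, or if a joint passes its speed limit or range.

## Working session

There is one attempt and no reset: what is moved stays moved. The work goes in short steps, Python scripts to look and compute and a tool call to move; the robot and the scene stay as the last step left them, time stands still between calls to the robot, and variables do not carry over. Pictures are saved under pics/ and viewed, and the job is handed in when it is done.

Besides the shell and the picture viewer there is one more tool, called after ">>>" as a command line: name --argument value ..., lists and objects as JSON in quotes. jog_arm: Moves the arm, as the interface text tells. Its arguments: {"type":"object","properties":{"motion":{"type":"array"},"newtons":{"type":"number"}},"required":["motion"]}

```bash
mkdir -p pics; cat > h.py <<'E'
import numpy as np, cv2
from bench import get_obs, vision, ticket
from scipy.spatial.transform import Rotation as R
def save(n,fn):
    im=vision.grab_frame(n); cv2.imwrite('pics/'+fn,im[:,:,::-1]); return im
def ray(n,uv,z):
    c=vision.get_calibration(n); K=np.array(c['camera_matrix']);T=np.array(c['world_from_camera'])
    d=T[:3,:3]@np.linalg.solve(K,[uv[0],uv[1],1.]); o=T[:3,3]
    return o+d*(z-o[2])/d[2]
def proj(n,p):
    c=vision.get_calibration(n); K=np.array(c['camera_matrix']);T=np.array(c['world_from_camera'])
    q=K@(T[:3,:3].T@(np.array(p)-T[:3,3])); return q[:2]/q[2]
E
python3 - <<'E'
from h import *
save('scene','s0.png');save('top','t0.png')
o=get_obs();print({k:np.round(v,4) for k,v in o.items()}); print(R.from_rotvec(o['orientation']).as_matrix().round(3))
for n in('scene','top'):
    c=vision.get_calibration(n);print(np.round(c['camera_matrix'],1),np.round(c['world_from_camera'],3))
E
```

```text
{'clock': np.float64(0.1), 'joints': array([ 1.0989,  0.4778,  0.0224,  1.5563, -0.0115,  1.1093, -0.0831]), 'qvel': array([-0.0007, -0.0029,  0.0012, -0.0022,  0.0013, -0.0003, -0.0004]), 'tau': array([ 3.50000e-03, -5.97764e+01,  1.61300e+00, -2.81956e+01,
        1.27000e-02,  5.00000e-03, -0.00000e+00]), 'tcp_pos': array([ 0.24  , -0.6304,  0.2444]), 'orientation': array([-1.3587,  0.9383, -0.9359]), 'contact_force': array([ 0.0954, -0.4672, -0.2599]), 'moment': array([ 0.0145, -0.0752,  0.0216]), 'grip_width': np.float64(0.0852)}
[[ 0.356 -0.001  0.935]
 [-0.935  0.002  0.356]
 [-0.002 -1.    -0.   ]]
[[471.1   0.  327.2]
 [  0.  471.1 224.3]
 [  0.    0.    1. ]] [[ 0.255  0.547 -0.797  1.36 ]
 [ 0.967 -0.162  0.198 -0.127]
 [-0.021 -0.821 -0.57   0.641]
 [ 0.     0.     0.     1.   ]]
[[464.1   0.  320.9]
 [  0.  464.1 237.2]
 [  0.    0.    1. ]] [[-0.027 -0.992  0.12   0.453]
 [-1.     0.027 -0.004  0.074]
 [ 0.    -0.12  -0.993  1.078]
 [ 0.     0.     0.     1.   ]]
```

View pics/s0.png

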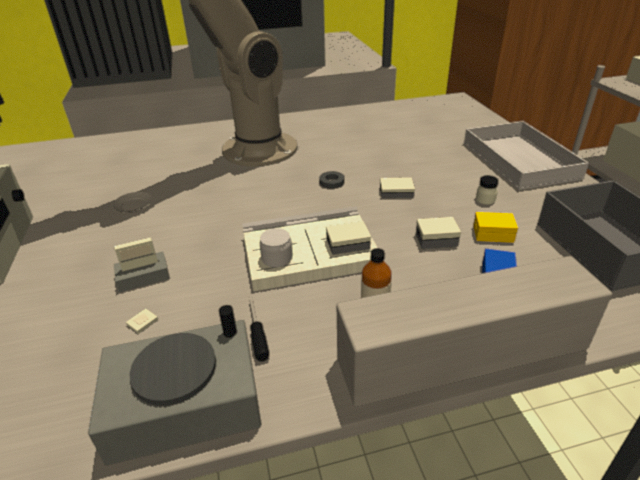

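View pics/t0.png

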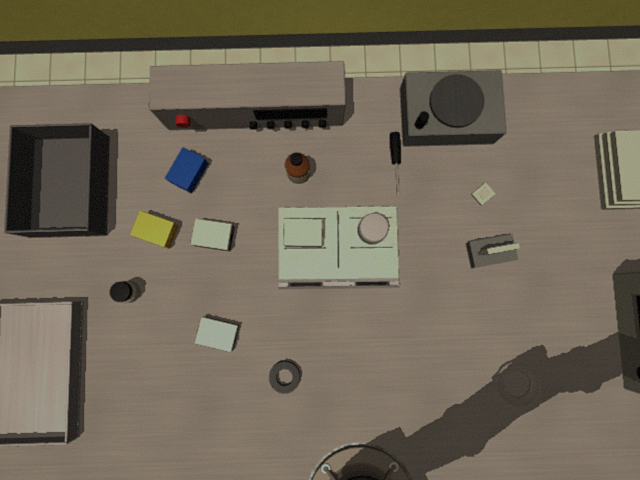

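The top view shows the shelf around (338,245) with the base case in the left bay (304,233) and the tin at (374,228). The loose cases are at (212,234), thicker in the scene view, and (217,334), thinner. The holder is in its stand at (495,248). Next I'll measure these.

```bash
python3 - <<'E'
from h import *
im=cv2.imread('pics/t0.png')[:,:,::-1]
b=cv2.resize(im[190:360,180:410],None,fx=3.4,fy=3.4,interpolation=cv2.INTER_CUBIC);cv2.imwrite('pics/t0a.png',b[:,:,::-1])
b=cv2.resize(im[170:290,440:540],None,fx=5,fy=5,interpolation=cv2.INTER_CUBIC);cv2.imwrite('pics/t0b.png',b[:,:,::-1])
s=cv2.imread('pics/s0.png')
cv2.imwrite('pics/s0b.png',cv2.resize(s[210:330,100:220],None,fx=5,fy=5,interpolation=cv2.INTER_CUBIC))
cv2.imwrite('pics/s0c.png',cv2.resize(s[160:300,230:510],None,fx=2.8,fy=2.8,interpolation=cv2.INTER_CUBIC))
for p in [(212,234),(217,334),(304,233),(338,225),(495,248),(270,260),(512,249)]: print(p,im[p[1],p[0]])
g=im.min(2)
m=(g>125).astype(np.uint8)
cs,_=cv2.findContours(m,cv2.RETR_LIST,cv2.CHAIN_APPROX_NONE)
for c in cs:
    r=cv2.minAreaRect(c)
    if cv2.contourArea(c)>80 and r[0][1]>150 and 150<r[0][0]<560: print(cv2.contourArea(c),np.round(r[0],1),np.round(r[1],1),r[2])
E
```

```text
(212, 234) [161 170 142]
(217, 334) [159 168 150]
(304, 233) [161 170 144]
(338, 225) [116 118 104]
(495, 248) [161 161 135]
(270, 260) [132 118 106]
(512, 249) [154 153 136]
923.5 [215.3 334.2] [36.8 26.7] 13.495734214782715
101.5 [371.  247.2] [ 3.6 44. ] 88.45184326171875
107.5 [503.2 248.1] [ 4.8 30.6] 79.69515228271484
863.5 [210.2 233.8] [36.6 25.5] 8.426968574523926
431.0 [304. 233.] [44. 34.] 0.0
498.0 [374. 227.] [25.5 25.5] 45.0
936.0 [372.4 228.4] [33.6 43.2] 77.73522186279297
189.5 [338. 239.] [58.  4.] 90.0
8247.5 [337.9 242.6] [ 71.8 119.7] 89.43830108642578
217.5 [483.5 193.5] [14.2 16.9] 50.194427490234375
```

View pics/t0a.png

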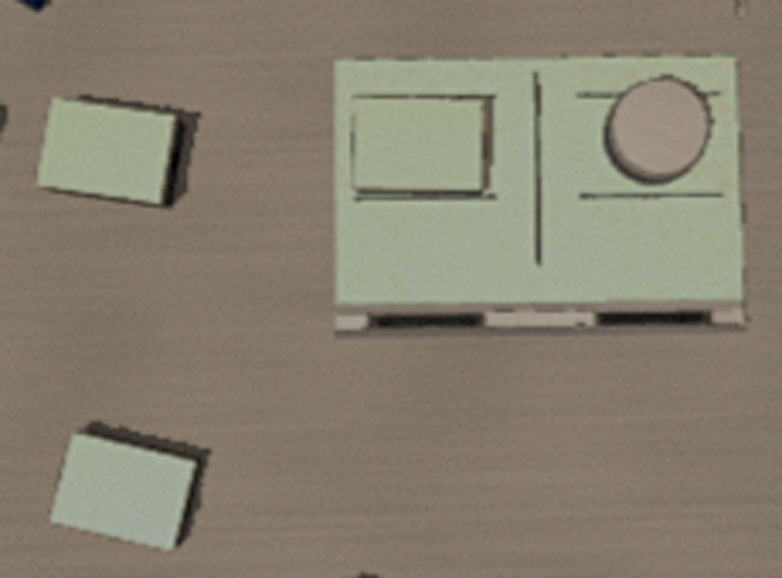

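View pics/t0b.png

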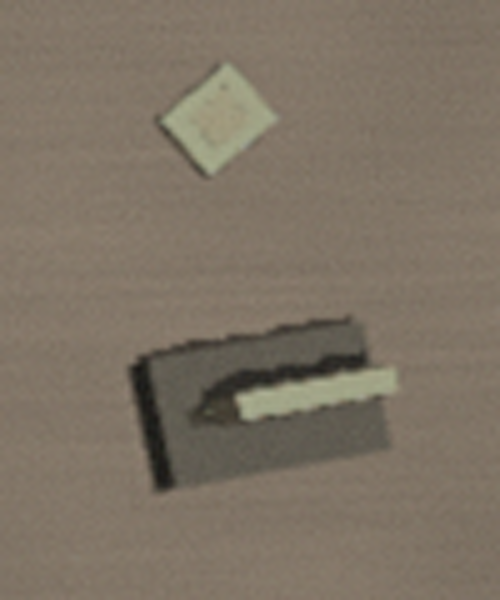

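View pics/s0b.png

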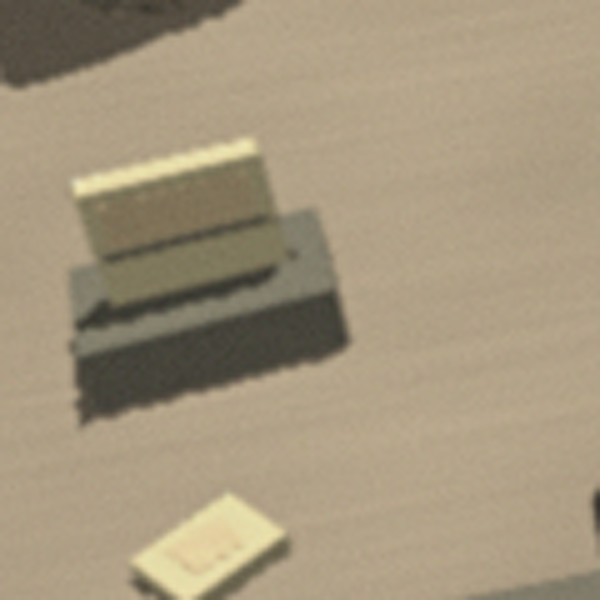

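View pics/s0c.png

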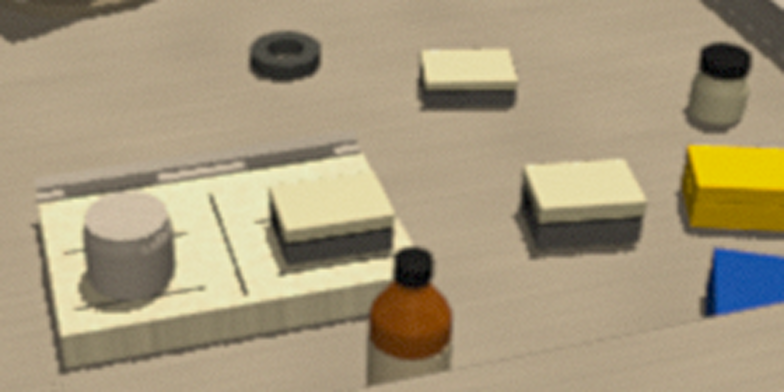

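```bash
python3 - <<'E'
from h import *
def z(U,s,o): return ((U[0]+.5)/s-.5+o[0],(U[1]+.5)/s-.5+o[1])
A=lambda U: z(U,3.4,(180,190))
B=lambda U: z(U,5,(440,170))
def show(n,ps): 
    ps=np.array(ps); print(n,ps.round(4)[:,:2].tolist(),'mid',ps.mean(0).round(4),'sides',np.linalg.norm(np.diff(np.vstack([ps,ps[:1]]),axis=0),axis=1).round(4))
    e=ps[1]-ps[0]; print('  ang01',np.degrees(np.arctan2(e[1],e[0])).round(2))
im=cv2.imread('pics/t0.png')[:,:,::-1]
m=(im.min(2)>125).astype(np.uint8)
cs,_=cv2.findContours(m,cv2.RETR_LIST,cv2.CHAIN_APPROX_NONE)
for c in cs:
    r=cv2.minAreaRect(c)
    if 800<cv2.contourArea(c)<930: 
        zz=.042 if r[0][1]<300 else .028
        M=cv2.moments(c); print('centroid',ray('top',(M['m10']/M['m00'],M['m01']/M['m00']),zz).round(4))
        show(zz,[ray('top',p,zz) for p in cv2.boxPoints(r)])
# zoom eyeballed
show('thick zoom',[ray('top',A(p),.042) for p in [(52,99),(178,113),(166,206),(38,184)]])
show('thin zoom',[ray('top',A(p),.028) for p in [(76,434),(197,462),(175,548),(52,520)]])
show('base zoom',[ray('top',A(p),.065) for p in [(352,97),(484,97),(485,191),(353,190)]])
show('deck',[ray('top',A(p),.03) for p in [(335,60),(737,56),(743,303),(335,303)]])
show('slotL',[ray('top',A(p),.04) for p in [(368,313),(483,313),(483,326),(368,326)]])
show('slotR',[ray('top',A(p),.04) for p in [(595,311),(711,311),(711,323),(595,323)]])
H=ray('top',B((240,407)),.09)
# holder foot at z~.012 (stand slot depth 18 of 30) -> top .088
show('holder top',[ray('top',B(p),.088) for p in [(237,397),(394,368),(398,391),(241,421)]])
show('stand top',[ray('top',B(p),.03) for p in [(147,357),(352,320),(389,446),(168,491)]])
S=lambda U: z(U,5,(100,210))
show('holder scene top',[ray('scene',S(p),.088) for p in [(72,182),(254,138),(261,154),(78,196)]])
C=lambda U: z(U,2.8,(230,160))
show('base scene',[ray('scene',C(p),.065) for p in [(269,187),(370,173),(393,215),(289,234)]])
show('thick scene',[ray('scene',C(p),.042) for p in [(523,166),(626,160),(645,204),(531,209)]])
show('thin scene',[ray('scene',C(p),.028) for p in [(420,52),(509,49),(517,82),(423,88)]])
E
```

```text
centroid [0.3684 0.311  0.028 ]
0.028 [[0.3508, 0.3575], [0.4073, 0.344], [0.3863, 0.2641], [0.33, 0.2782]] mid [0.3686 0.311  0.028 ] sides [0.0581 0.0825 0.058  0.082 ]
  ang01 -13.51
centroid [0.5918 0.319  0.042 ]
0.042 [[0.5707, 0.364], [0.6277, 0.356], [0.6133, 0.2744], [0.5564, 0.2829]] mid [0.592  0.3193 0.042 ] sides [0.0576 0.0829 0.0575 0.0823]
  ang01 -8.02
thick zoom [[0.6272, 0.3539], [0.6155, 0.2703], [0.5538, 0.2784], [0.5706, 0.3628]] mid [0.5918 0.3164 0.042 ] sides [0.0844 0.0623 0.0861 0.0573]
  ang01 -97.93
thin zoom [[0.4064, 0.3407], [0.3862, 0.2614], [0.3315, 0.276], [0.3515, 0.3561]] mid [0.3689 0.3086 0.028 ] sides [0.0818 0.0567 0.0826 0.0571]
  ang01 -104.31
base zoom [[0.6194, 0.1529], [0.6171, 0.0672], [0.5557, 0.0682], [0.5587, 0.1533]] mid [0.5877 0.1104 0.065 ] sides [0.0858 0.0614 0.0852 0.0607]
  ang01 -91.53
deck [[0.6507, 0.1666], [0.6462, -0.1044], [0.4803, -0.1007], [0.4875, 0.1692]] mid [0.5662 0.0327 0.03  ] sides [0.2711 0.166  0.27   0.1632]
  ang01 -90.95
slotL [[0.4801, 0.1468], [0.478, 0.0715], [0.4696, 0.0718], [0.4716, 0.147]] mid [0.47
[... 522 characters left out ...]
 [0.0955 0.0591 0.1028 0.0613]
  ang01 -81.31
holder scene top [[0.5389, -0.3547], [0.5286, -0.2865], [0.5407, -0.2833], [0.5492, -0.3515]] mid [ 0.5393 -0.319   0.088 ] sides [0.069  0.0126 0.0687 0.0108]
  ang01 98.57
base scene [[0.5605, 0.0689], [0.5644, 0.1485], [0.6212, 0.1475], [0.622, 0.0678]] mid [0.592  0.1082 0.065 ] sides [0.0796 0.0568 0.0797 0.0615]
  ang01 87.17
thick scene [[0.5582, 0.2804], [0.5738, 0.3632], [0.6329, 0.3488], [0.6143, 0.2625]] mid [0.5948 0.3137 0.042 ] sides [0.0842 0.0609 0.0883 0.0589]
  ang01 79.33
thin scene [[0.3345, 0.2748], [0.3535, 0.357], [0.4124, 0.3397], [0.3978, 0.2546]] mid [0.3746 0.3065 0.028 ] sides [0.0844 0.0614 0.0863 0.0664]
  ang01 77.0
```

```bash
python3 - <<'E'
from h import *
im=cv2.imread('pics/t0.png').min(2)
print('thick row234',im[234,185:240].tolist())
print('thin row334',im[334,190:245].tolist())
print('base row233',im[233,278:332].tolist())
print('base col304',im[205:290,304].tolist())
print('thick col212',im[212:256,212].tolist())
print('slotL row283',im[283,280:345].tolist())
print('slotL row284',im[284,280:345].tolist())
print('slotL col300',im[270:292,300].tolist())
print('holder row248',im[248,480:525].tolist())
E
```

```text
thick row234 [105, 107, 104, 101, 105, 104, 106, 128, 144, 140, 139, 142, 143, 140, 142, 144, 141, 140, 141, 144, 141, 141, 144, 146, 142, 143, 143, 142, 141, 142, 144, 141, 147, 143, 146, 144, 143, 148, 139, 145, 147, 146, 145, 149, 108, 47, 19, 13, 39, 51, 50, 92, 106, 104, 105]
thin row334 [103, 104, 105, 104, 101, 100, 103, 142, 154, 150, 150, 152, 152, 153, 155, 151, 151, 150, 153, 153, 154, 154, 152, 152, 149, 151, 152, 150, 152, 154, 154, 154, 154, 155, 155, 154, 154, 156, 153, 156, 153, 155, 156, 159, 133, 79, 25, 40, 61, 94, 109, 112, 109, 105, 110]
base row233 [122, 135, 141, 147, 144, 97, 122, 146, 144, 142, 144, 142, 142, 143, 144, 141, 141, 142, 143, 145, 142, 145, 141, 144, 145, 144, 144, 143, 143, 146, 144, 141, 144, 143, 143, 143, 142, 142, 142, 143, 144, 144, 148, 109, 57, 62, 78, 131, 151, 152, 147, 147, 145, 144]
base col304 [98, 100, 117, 145, 147, 145, 145, 142, 145, 142, 145, 144, 128, 82, 139, 140, 141, 141, 144, 140, 139, 141, 141, 140, 140, 144, 142, 145, 144, 141, 142, 144, 145, 143, 142, 140, 145, 147, 144, 142, 117, 59, 75, 93, 150, 152, 147, 148, 149, 148
[... 649 characters left out ...]
5, 141, 135, 141, 140, 141, 141, 138, 139, 141, 141]
slotL row284 [140, 140, 141, 139, 143, 144, 145, 130, 81, 51, 45, 29, 21, 27, 22, 27, 28, 34, 32, 29, 27, 29, 31, 28, 30, 28, 18, 19, 26, 27, 25, 29, 29, 29, 28, 23, 22, 23, 24, 24, 35, 48, 82, 121, 138, 139, 138, 139, 136, 138, 140, 138, 137, 138, 139, 140, 138, 139, 139, 140, 142, 136, 140, 137, 141]
slotL col300 [152, 150, 150, 153, 154, 150, 150, 155, 145, 123, 107, 96, 71, 33, 27, 38, 63, 81, 88, 98, 104, 99]
holder row248 [61, 43, 40, 37, 40, 39, 43, 71, 90, 96, 110, 134, 141, 141, 137, 135, 136, 137, 134, 136, 134, 138, 135, 137, 136, 134, 133, 135, 133, 138, 135, 136, 136, 129, 128, 121, 125, 130, 123, 110, 106, 104, 101, 104, 104]
```

```bash
python3 - <<'E'
from h import *
im=cv2.imread('pics/t0.png').min(2).astype(int)
print('slotR row283',im[283,345:400].tolist())
print('deck left row 260',im[260,272:284].tolist(),'right',im[260,392:404].tolist())
for c in (290,335,350,385): print('col',c,im[200:212,c].tolist(), im[270:294,c].tolist())
def p(n,uv,z): print(n,ray('top',uv,z).round(4))
p('base',(302.4,231.4),.065)
p('slotL',(305.2,283.5),.04)
E
```

```text
slotR row283 [141, 142, 140, 140, 139, 137, 142, 141, 145, 119, 72, 44, 26, 19, 23, 26, 22, 24, 18, 22, 24, 23, 22, 15, 26, 19, 21, 22, 25, 18, 21, 24, 27, 16, 27, 13, 20, 23, 20, 16, 22, 31, 42, 47, 96, 126, 135, 132, 133, 133, 135, 133, 137, 121, 83]
deck left row 260 [105, 104, 102, 104, 105, 103, 114, 139, 144, 147, 147, 147] right [148, 148, 146, 143, 140, 143, 116, 104, 101, 103, 103, 102]
col 290 [107, 100, 105, 105, 104, 106, 102, 115, 145, 140, 141, 139] [144, 144, 145, 147, 146, 145, 149, 152, 144, 121, 106, 100, 79, 47, 45, 52, 67, 83, 89, 101, 109, 104, 103, 106]
col 335 [99, 101, 101, 103, 108, 104, 111, 132, 146, 150, 146, 141] [144, 140, 146, 145, 147, 151, 148, 149, 139, 113, 107, 123, 139, 141, 140, 127, 80, 80, 90, 105, 99, 100, 102, 106]
col 350 [104, 103, 105, 107, 106, 103, 114, 141, 142, 141, 141, 144] [143, 145, 147, 147, 154, 157, 153, 148, 139, 108, 99, 98, 142, 137, 122, 81, 97, 89, 94, 105, 104, 101, 107, 106]
col 385 [102, 105, 106, 103, 100, 98, 104, 150, 148, 141, 141, 139] [142, 151, 149, 151, 146, 143, 149, 145, 123, 112, 108, 68, 28, 22, 34, 63, 88, 95, 101, 108, 107, 104, 106, 106]
base [0.5888 0.1111 0.065 ]
slotL [0.4751 0.1084 0.04  ]
```

```bash
python3 - <<'E'
from h import *
def p(n,uv,z): q=ray('top',uv,z);print(n,q.round(4));return q
a=p('back290',(290,206.8),.03);b=p('back385',(385,206.4),.03)
c=p('f290',(290,278.6),.03);d=p('f385',(385,278.2),.03)
print(np.degrees(np.arctan2(*(a-b)[[0,1]])))
L=p('L',(305.2,283.5),.04);Rr=p('R',(371.8,282.7),.04)
print('origin x by back',(a+b)[0]/2-.175,'by front',(c+d)[0]/2-.011, 'slots',(L+Rr)[0]/2,'ang',np.degrees(np.arctan2(*(L-Rr)[[0,1]])))
# scene check
s=cv2.imread('pics/s0.png')
for n,q in dict(baset=(.5888,.1111,.065),slotL=L,hold=(.538,-.319,.088),thick=(.592,.3193,.042),thin=(.3686,.311,.028)).items():
    u=proj('scene',q); print(n,u.round(1)); cv2.circle(s,(round(u[0]),round(u[1])),1,(0,0,255),-1)
cv2.imwrite('pics/s1.png',cv2.resize(s[160:310,110:510],None,fx=2,fy=2))
E
```

```text
back290 [0.6511 0.1395 0.03  ]
back385 [ 0.6462 -0.0782  0.03  ]
f290 [0.4872 0.1426 0.03  ]
f385 [ 0.4823 -0.0711  0.03  ]
1.286982667971723
L [0.4751 0.1084 0.04  ]
R [ 0.4729 -0.0399  0.04  ]
origin x by back 0.4736908802311924 by front 0.4737386949832971 slots 0.47395114638427693 ang 0.849741701745448
baset [348.5 230.6]
slotL [333.1 212.3]
hold [133.1 242.7]
thick [439.  224.4]
thin [397.3 182.4]
```

View pics/s1.png

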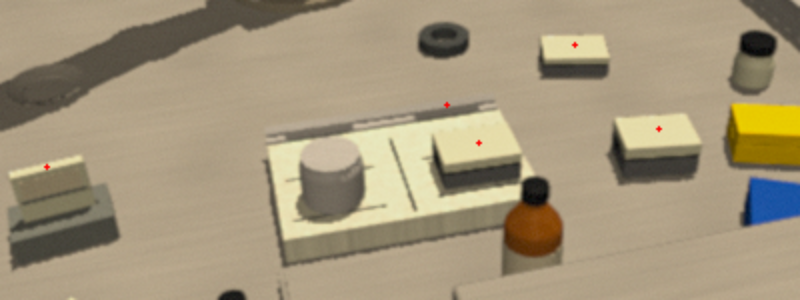

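>>> jog_arm --motion '[{"gripper": 85, "ay": -0.15}, {"ay": -0.15}, {"ay": -0.15}, {"ay": -0.15}, {"ay": -0.15}, {"ay": -0.15}, {"ay": -0.15}, {"ay": -0.02}]' --newtons 40

```text
schema error: expected keys gripper, tx, ty, tz, ax, ay, az
```

```bash
cat >> h.py <<'E'
def to(x,y,z,yaw):
    o=get_obs(); M=R.from_rotvec(o['orientation']).as_matrix(); p=np.array(o['tcp_pos'])
    psi=np.degrees(np.arctan2(M[1,0],M[0,0]))
    print('t',round(float(o['clock']),2),'p',p.round(4),'yaw',psi.round(2),'tilt',np.degrees(np.arccos(-M[2,1])).round(2),'j',np.round(o['joints'],2),'F',np.round(o['contact_force'],1),'w',round(float(o['grip_width'])*1000,1))
    d=M.T@(np.array([x,y,z])-p); print('shift mm',(d*1000).round(1),'ay',np.radians(psi-yaw).round(4))
    dy=M.T@np.array([0,0,-1.]); print('level ax,az:',np.cross([0,1,0],dy).round(4))
E
python3 -c "
from h import *
to(.592,.319,.2,-8)"
```

```text
t 0.1 p [ 0.24   -0.6304  0.2444] yaw -69.16 tilt 0.1 j [ 1.1   0.48  0.02  1.56 -0.01  1.11 -0.08] F [ 0.1 -0.5 -0.3] w 85.2
shift mm [-761.9   45.6  666.8] ay -1.0674
level ax,az: [ 0.0001  0.     -0.0017]
```

>>> jog_arm --motion '[{"gripper": 85, "tx": 0, "ty": 0, "tz": 0, "ax": 0, "ay": -0.15, "az": 0}, {"gripper": 85, "tx": 0, "ty": 0, "tz": 0, "ax": 0, "ay": -0.15, "az": 0}, {"gripper": 85, "tx": 0, "ty": 0, "tz": 0, "ax": 0, "ay": -0.15, "az": 0}, {"gripper": 85, "tx": 0, "ty": 0, "tz": 0, "ax": 0, "ay": -0.15, "az": 0}, {"gripper": 85, "tx": 0, "ty": 0, "tz": 0, "ax": 0, "ay": -0.15, "az": 0}, {"gripper": 85, "tx": 0, "ty": 0, "tz": 0, "ax": 0, "ay": -0.15, "az": 0}, {"gripper": 85, "tx": 0, "ty": 0, "tz": 0, "ax": 0, "ay": -0.15, "az": 0}, {"gripper": 85, "tx": 0, "ty": 0, "tz": 0, "ax": 0, "ay": -0.02, "az": 0}, {"gripper": 85, "tx": 0, "ty": 0, "tz": 0, "ax": 0, "ay": 0, "az": 0}]' --newtons 40

```text
clock: 1.0
tcp_pos: [0.24, -0.6307, 0.2449]
orientation: [-1.567, 0.11, -0.11]
contact_force: [-0.1, 0.1, 0.2]
grip_width: 0.085
```

```bash
python3 -c "
from h import *
to(.592,.319,.2,-8)"
```

```text
t 1.0 p [ 0.24   -0.6307  0.2449] yaw -8.03 tilt 0.04 j [ 1.26  0.49 -0.2   1.54  0.11  1.12  0.89] F [-0.1  0.1  0.2] w 85.0
shift mm [215.9  45.5 989.5] ay -0.0006
level ax,az: [-0.0007  0.     -0.0002]
```

>>> jog_arm --motion '[{"gripper": 85, "tx": 30, "ty": 0, "tz": 20, "ax": 0, "ay": 0, "az": 0}, {"gripper": 85, "tx": 36, "ty": 0, "tz": 30, "ax": 0, "ay": 0, "az": 0}, {"gripper": 85, "tx": 36, "ty": 0, "tz": 30, "ax": 0, "ay": 0, "az": 0}, {"gripper": 85, "tx": 36, "ty": 0, "tz": 30, "ax": 0, "ay": 0, "az": 0}, {"gripper": 85, "tx": 36, "ty": 0, "tz": 30, "ax": 0, "ay": 0, "az": 0}, {"gripper": 85, "tx": 36, "ty": 0, "tz": 30, "ax": 0, "ay": 0, "az": 0}, {"gripper": 85, "tx": 0, "ty": 0, "tz": 45, "ax": 0, "ay": 0, "az": 0}, {"gripper": 85, "tx": 0, "ty": 0, "tz": 45, "ax": 0, "ay": 0, "az": 0}, {"gripper": 85, "tx": 0, "ty": 0, "tz": 45, "ax": 0, "ay": 0, "az": 0}, {"gripper": 85, "tx": 0, "ty": 0, "tz": 45, "ax": 0, "ay": 0, "az": 0}, {"gripper": 85, "tx": 0, "ty": 0, "tz": 45, "ax": 0, "ay": 0, "az": 0}, {"gripper": 85, "tx": 0, "ty": 0, "tz": 45, "ax": 0, "ay": 0, "az": 0}]'

```text
clock: 2.2
tcp_pos: [0.5083, -0.2218, 0.2454]
orientation: [-1.568, 0.11, -0.111]
contact_force: [0.7, -0.2, 0.2]
grip_width: 0.0849
```

>>> jog_arm --motion '[{"gripper": 85, "tx": 0, "ty": 0, "tz": 45, "ax": 0, "ay": 0, "az": 0}, {"gripper": 85, "tx": 0, "ty": 0, "tz": 45, "ax": 0, "ay": 0, "az": 0}, {"gripper": 85, "tx": 0, "ty": 0, "tz": 45, "ax": 0, "ay": 0, "az": 0}, {"gripper": 85, "tx": 0, "ty": 0, "tz": 45, "ax": 0, "ay": 0, "az": 0}, {"gripper": 85, "tx": 0, "ty": 5, "tz": 45, "ax": 0, "ay": 0, "az": 0}, {"gripper": 85, "tx": 0, "ty": 10, "tz": 45, "ax": 0, "ay": 0, "az": 0}, {"gripper": 85, "tx": 0, "ty": 10, "tz": 45, "ax": 0, "ay": 0, "az": 0}, {"gripper": 85, "tx": 0, "ty": 10, "tz": 45, "ax": 0, "ay": 0, "az": 0}, {"gripper": 85, "tx": 0, "ty": 10, "tz": 45, "ax": 0, "ay": 0, "az": 0}, {"gripper": 85, "tx": 0, "ty": 0, "tz": 45, "ax": 0, "ay": 0, "az": 0}, {"gripper": 85, "tx": 0, "ty": 0, "tz": 20, "ax": 0, "ay": 0, "az": 0}, {"gripper": 85, "tx": 0, "ty": 0, "tz": 0, "ax": 0, "ay": 0, "az": 0}]'

```text
clock: 3.4
tcp_pos: [0.5715, 0.2468, 0.2002]
orientation: [-1.566, 0.106, -0.105]
contact_force: [-0.4, -0.3, -0.4]
grip_width: 0.0849
```

```bash
python3 -c "
from h import *
to(.592,.319,.07,-8)"
```

```text
t 3.4 p [0.5715 0.2468 0.2002] yaw -7.69 tilt 0.15 j [-0.12  0.49 -0.52  1.7   0.27  1.02 -0.87] F [-0.4 -0.3 -0.4] w 84.9
shift mm [ 10.7 130.3  74. ] ay 0.0054
level ax,az: [-0.0025  0.     -0.0008]
```

>>> jog_arm --motion '[{"gripper": 85, "tx": 5.5, "ty": 0, "tz": 37, "ax": -0.0025, "ay": 0.005, "az": 0}, {"gripper": 85, "tx": 5.2, "ty": 0, "tz": 37, "ax": 0, "ay": 0, "az": 0}, {"gripper": 85, "tx": 0, "ty": 40, "tz": 0, "ax": 0, "ay": 0, "az": 0}, {"gripper": 85, "tx": 0, "ty": 40, "tz": 0, "ax": 0, "ay": 0, "az": 0}, {"gripper": 85, "tx": 0, "ty": 40, "tz": 0, "ax": 0, "ay": 0, "az": 0}, {"gripper": 85, "tx": 0, "ty": 0, "tz": 0, "ax": 0, "ay": 0, "az": 0}]'

```text
clock: 4.0
tcp_pos: [0.5903, 0.3091, 0.0743]
orientation: [-1.578, 0.121, -0.107]
contact_force: [-0.4, -0.7, -1.2]
grip_width: 0.085
```

```bash
python3 - <<'E'
from h import *
to(.592,.319,.024,-8)
save('scene','s2.png');
s=cv2.imread('pics/s2.png');cv2.imwrite('pics/s2b.png',cv2.resize(s[100:300,330:530],None,fx=3,fy=3))
E
```

```text
t 4.0 p [0.5903 0.3091 0.0743] yaw -8.32 tilt 0.76 j [-0.26  0.7  -0.46  1.67  0.38  0.88 -1.02] F [-0.4 -0.7 -1.2] w 85.0
shift mm [ 0.7 50.2 10.6] ay -0.0055
level ax,az: [ 0.0108  0.     -0.0078]
```

View pics/s2b.png

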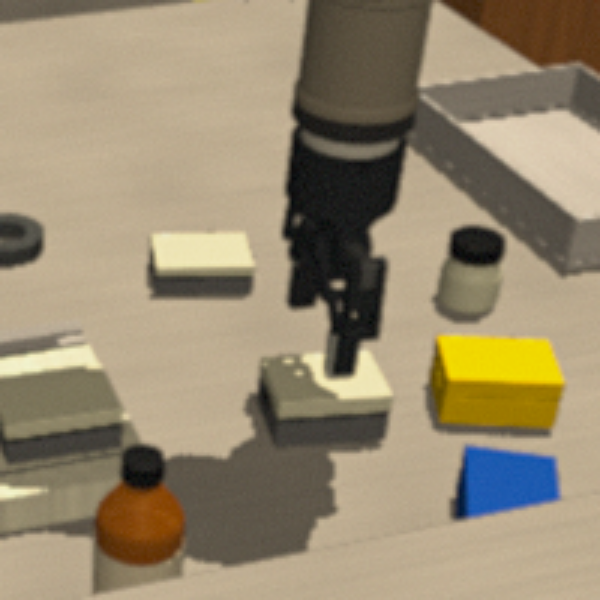

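The gripper is above the thick case, which is at crop (325,385), with its fingers across the case's x. I'll check that the arm has settled.

```bash
python3 -c "
from h import *
to(.592,.319,.024,-8)"
```

```text
t 4.05 p [0.592  0.3108 0.0778] yaw -8.29 tilt 0.47 j [-0.26  0.7  -0.46  1.66  0.38  0.88 -1.02] F [-0.2 -0.2 -0. ] w 85.1
shift mm [-1.  53.7  8.5] ay -0.0051
level ax,az: [ 0.0072  0.     -0.0042]
```

>>> jog_arm --motion '[{"gripper": 85, "tx": -1, "ty": 0, "tz": 8.5, "ax": 0.007, "ay": -0.005, "az": -0.004}, {"gripper": 85, "tx": 0, "ty": 0, "tz": 0, "ax": 0, "ay": 0, "az": 0}, {"gripper": 85, "tx": 0, "ty": 0, "tz": 0, "ax": 0, "ay": 0, "az": 0}]'

```text
clock: 4.35
tcp_pos: [0.5946, 0.3232, 0.0827]
orientation: [-1.562, 0.102, -0.113]
contact_force: [0.2, -0.7, -0.0]
grip_width: 0.0849
```

```bash
python3 -c "
from h import *
to(.592,.319,.024,-8)"
```

```text
t 4.35 p [0.5946 0.3232 0.0827] yaw -7.84 tilt 0.56 j [-0.27  0.69 -0.47  1.65  0.38  0.88 -1.02] F [ 0.2 -0.7 -0. ] w 84.9
shift mm [-2.4 58.7 -4.9] ay 0.0027
level ax,az: [-0.007   0.      0.0069]
```

>>> jog_arm --motion '[{"gripper": 85, "tx": -2, "ty": 15, "tz": -4, "ax": -0.007, "ay": 0, "az": 0.006}, {"gripper": 85, "tx": 0, "ty": 10, "tz": 0, "ax": 0, "ay": 0, "az": 0}, {"gripper": 85, "tx": 0, "ty": 0, "tz": 0, "ax": 0, "ay": 0, "az": 0}, {"gripper": 85, "tx": 0, "ty": 0, "tz": 0, "ax": 0, "ay": 0, "az": 0}, {"gripper": 85, "tx": 0, "ty": 0, "tz": 0, "ax": 0, "ay": 0, "az": 0}]'

```text
clock: 4.85
tcp_pos: [0.5912, 0.3185, 0.0552]
orientation: [-1.57, 0.109, -0.106]
contact_force: [-0.3, -0.1, -0.1]
grip_width: 0.0847
```

```bash
python3 -c "
from h import *
to(.592,.319,.024,-8)"
```

```text
t 4.85 p [0.5912 0.3185 0.0552] yaw -7.85 tilt 0.17 j [-0.28  0.73 -0.45  1.67  0.4   0.84 -1.03] F [-0.3 -0.1 -0.1] w 84.7
shift mm [ 0.8 31.2  0.7] ay 0.0026
level ax,az: [ 0.0023  0.     -0.0019]
```

Aligned and settled. I'll descend and grip.

>>> jog_arm --motion '[{"gripper": 85, "tx": 0, "ty": 10, "tz": 0, "ax": 0, "ay": 0, "az": 0}, {"gripper": 85, "tx": 0, "ty": 10, "tz": 0, "ax": 0, "ay": 0, "az": 0}, {"gripper": 85, "tx": 0, "ty": 9, "tz": 0, "ax": 0, "ay": 0, "az": 0}, {"gripper": 85, "tx": 0, "ty": 2, "tz": 0, "ax": 0, "ay": 0, "az": 0}, {"gripper": 85, "tx": 0, "ty": 0, "tz": 0, "ax": 0, "ay": 0, "az": 0}, {"gripper": 40, "tx": 0, "ty": 0, "tz": 0, "ax": 0, "ay": 0, "az": 0}, {"gripper": 40, "tx": 0, "ty": 0, "tz": 0, "ax": 0, "ay": 0, "az": 0}, {"gripper": 40, "tx": 0, "ty": 0, "tz": 0, "ax": 0, "ay": 0, "az": 0}, {"gripper": 40, "tx": 0, "ty": 0, "tz": 0, "ax": 0, "ay": 0, "az": 0}, {"gripper": 40, "tx": 0, "ty": 0, "tz": 0, "ax": 0, "ay": 0, "az": 0}]' --newtons 40

```text
clock: 5.85
tcp_pos: [0.5915, 0.3187, 0.025]
orientation: [-1.57, 0.109, -0.107]
contact_force: [0.1, -0.4, 5.5]
grip_width: 0.0596
```

```bash
python3 -c "
from h import *
to(.5888,.111,.15,-1.3)"
```

```text
t 5.85 p [0.5915 0.3187 0.025 ] yaw -7.86 tilt 0.11 j [-0.29  0.76 -0.43  1.68  0.42  0.8  -1.05] F [ 0.1 -0.4  5.5] w 59.6
shift mm [  25.6 -124.7 -206.3] ay -0.1144
level ax,az: [ 0.0016  0.     -0.001 ]
```

>>> jog_arm --motion '[{"gripper": 40, "tx": 0, "ty": -20, "tz": 0, "ax": 0, "ay": 0, "az": 0}, {"gripper": 40, "tx": 0, "ty": -35, "tz": 0, "ax": 0, "ay": 0, "az": 0}, {"gripper": 40, "tx": 0, "ty": -35, "tz": 0, "ax": 0, "ay": 0, "az": 0}, {"gripper": 40, "tx": 0, "ty": -35, "tz": -10, "ax": 0, "ay": 0, "az": 0}, {"gripper": 40, "tx": 5, "ty": 0, "tz": -25, "ax": 0, "ay": 0, "az": 0}, {"gripper": 40, "tx": 5, "ty": 0, "tz": -35, "ax": 0, "ay": 0, "az": 0}, {"gripper": 40, "tx": 5, "ty": 0, "tz": -35, "ax": 0, "ay": 0, "az": 0}, {"gripper": 40, "tx": 5, "ty": 0, "tz": -35, "ax": 0, "ay": 0, "az": 0}, {"gripper": 40, "tx": 5, "ty": 0, "tz": -35, "ax": 0, "ay": 0, "az": 0}, {"gripper": 40, "tx": 0, "ty": 0, "tz": -25, "ax": 0, "ay": -0.114, "az": 0}, {"gripper": 40, "tx": 0, "ty": 0, "tz": 0, "ax": 0, "ay": 0, "az": 0}, {"gripper": 40, "tx": 0, "ty": 0, "tz": 0, "ax": 0, "ay": 0, "az": 0}]'

```text
clock: 7.05
tcp_pos: [0.5883, 0.1161, 0.149]
orientation: [-1.573, 0.023, -0.017]
contact_force: [-0.4, 0.9, -2.2]
grip_width: 0.0598
```

>>> jog_arm --motion '[{"gripper": 40, "tx": 0, "ty": 0, "tz": 0, "ax": 0, "ay": 0, "az": 0}, {"gripper": 40, "tx": 0, "ty": 0, "tz": 0, "ax": 0, "ay": 0, "az": 0}]'

```text
clock: 7.25
tcp_pos: [0.5885, 0.1186, 0.1495]
orientation: [-1.572, 0.019, -0.015]
contact_force: [0.4, 0.4, -3.4]
grip_width: 0.0596
```

```bash
python3 - <<'E'
from h import *
to(.5888,.111,.095,-1.3)
save('scene','s3.png');save('top','t3.png')
s=cv2.imread('pics/s3.png')[130:280,270:470];t=cv2.imread('pics/t3.png')[170:320,240:440]
cv2.imwrite('pics/c3.png',cv2.resize(np.hstack([s,t]),None,fx=2,fy=2))
E
```

```text
t 7.25 p [0.5885 0.1186 0.1495] yaw -1.22 tilt 0.16 j [ 0.09  0.52 -0.52  1.8   0.32  0.92 -0.59] F [ 0.4  0.4 -3.4] w 59.6
shift mm [ 0.6 54.6 -7.5] ay 0.0014
level ax,az: [ 0.0016  0.     -0.0024]
```

View pics/c3.png

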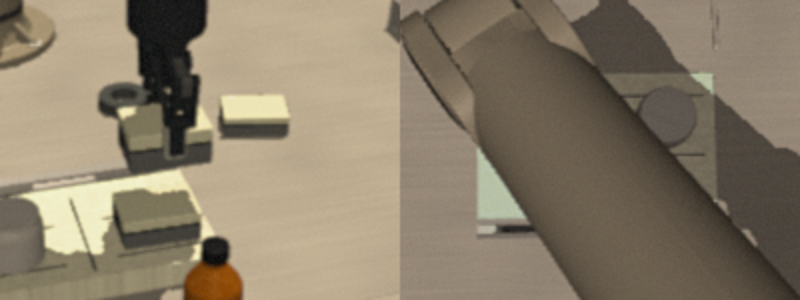

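The thick case is held level above the base; the arm blocks the top view. I'll lower it.

>>> jog_arm --motion '[{"gripper": 40, "tx": 0.6, "ty": 10, "tz": -7.5, "ax": 0, "ay": 0, "az": 0}, {"gripper": 40, "tx": 0, "ty": 15, "tz": 0, "ax": 0, "ay": 0, "az": 0}, {"gripper": 40, "tx": 0, "ty": 15, "tz": 0, "ax": 0, "ay": 0, "az": 0}, {"gripper": 40, "tx": 0, "ty": 10, "tz": 0, "ax": 0, "ay": 0, "az": 0}, {"gripper": 40, "tx": 0, "ty": 5, "tz": 0, "ax": 0, "ay": 0, "az": 0}, {"gripper": 40, "tx": 0, "ty": 0, "tz": 0, "ax": 0, "ay": 0, "az": 0}, {"gripper": 40, "tx": 0, "ty": 0, "tz": 0, "ax": 0, "ay": 0, "az": 0}, {"gripper": 40, "tx": 0, "ty": 0, "tz": 0, "ax": 0, "ay": 0, "az": 0}, {"gripper": 40, "tx": 0, "ty": 0, "tz": 0, "ax": 0, "ay": 0, "az": 0}]'

```text
clock: 8.25
tcp_pos: [0.5895, 0.1095, 0.0953]
orientation: [-1.573, 0.019, -0.017]
contact_force: [0.0, 1.0, -2.3]
grip_width: 0.0595
```

```bash
python3 - <<'E'
from h import *
to(.5888,.111,.09,-1.3)
save('scene','s4.png')
s=cv2.imread('pics/s4.png')[150:290,270:450]
cv2.imwrite('pics/c4.png',cv2.resize(s,None,fx=4,fy=4,interpolation=cv2.INTER_CUBIC))
E
```

```text
t 8.25 p [0.5895 0.1095 0.0953] yaw -1.32 tilt 0.13 j [ 0.08  0.58 -0.49  1.83  0.37  0.82 -0.62] F [ 0.   1.  -2.3] w 59.5
shift mm [-0.7  5.3  1.5] ay -0.0003
level ax,az: [ 0.002   0.     -0.0011]
```

View pics/c4.png

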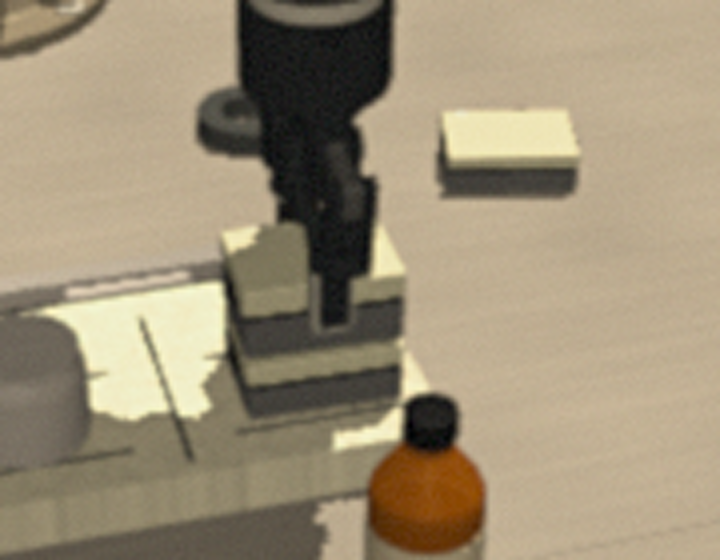

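The thick case sits just above the base, and their edges agree at crop x≈230–403. I'll set it down.

>>> jog_arm --motion '[{"gripper": 40, "tx": 0, "ty": 2, "tz": 1.5, "ax": 0, "ay": 0, "az": 0}, {"gripper": 40, "tx": 0, "ty": 2, "tz": 0, "ax": 0, "ay": 0, "az": 0}, {"gripper": 40, "tx": 0, "ty": 0.5, "tz": 0, "ax": 0, "ay": 0, "az": 0}, {"gripper": 40, "tx": 0, "ty": 0, "tz": 0, "ax": 0, "ay": 0, "az": 0}, {"gripper": 40, "tx": 0, "ty": 0, "tz": 0, "ax": 0, "ay": 0, "az": 0}, {"gripper": 40, "tx": 0, "ty": 0, "tz": 0, "ax": 0, "ay": 0, "az": 0}]'

```text
clock: 8.9
tcp_pos: [0.5891, 0.1108, 0.0901]
orientation: [-1.573, 0.02, -0.016]
contact_force: [0.4, 0.2, -2.5]
grip_width: 0.0594
```

```bash
python3 - <<'E'
from h import *
to(.5888,.111,.09,-1.3)
E
```

```text
t 8.9 p [0.5891 0.1108 0.0901] yaw -1.32 tilt 0.19 j [ 0.08  0.59 -0.49  1.84  0.37  0.81 -0.63] F [ 0.4  0.2 -2.5] w 59.4
shift mm [-0.3  0.1  0.2] ay -0.0004
level ax,az: [ 0.0024  0.     -0.0023]
```

>>> jog_arm --motion '[{"gripper": 40, "tx": 0, "ty": 1, "tz": 0, "ax": 0, "ay": 0, "az": 0}, {"gripper": 40, "tx": 0, "ty": 0, "tz": 0, "ax": 0, "ay": 0, "az": 0}, {"gripper": 40, "tx": 0, "ty": 0, "tz": 0, "ax": 0, "ay": 0, "az": 0}, {"gripper": 40, "tx": 0, "ty": 0, "tz": 0, "ax": 0, "ay": 0, "az": 0}]'

```text
clock: 9.3
tcp_pos: [0.5892, 0.1108, 0.09]
orientation: [-1.573, 0.02, -0.017]
contact_force: [-2.8, -2.2, 4.4]
grip_width: 0.0594
```

```bash
python3 - <<'E'
from h import *
to(.5888,.111,.09,-1.3)
E
```

```text
t 9.3 p [0.5892 0.1108 0.09  ] yaw -1.33 tilt 0.19 j [ 0.08  0.59 -0.49  1.84  0.37  0.81 -0.63] F [-2.8 -2.2  4.4] w 59.4
shift mm [-0.4 -0.   0.2] ay -0.0005
level ax,az: [ 0.0027  0.     -0.0019]
```

>>> jog_arm --motion '[{"gripper": 66, "tx": 0, "ty": 0, "tz": 0, "ax": 0, "ay": 0, "az": 0}, {"gripper": 75, "tx": 0, "ty": 0, "tz": 0, "ax": 0, "ay": 0, "az": 0}, {"gripper": 85, "tx": 0, "ty": 0, "tz": 0, "ax": 0, "ay": 0, "az": 0}, {"gripper": 85, "tx": 0, "ty": 0, "tz": 0, "ax": 0, "ay": 0, "az": 0}, {"gripper": 85, "tx": 0, "ty": -10, "tz": 0, "ax": 0, "ay": 0, "az": 0}, {"gripper": 85, "tx": 0, "ty": -20, "tz": 0, "ax": 0, "ay": 0, "az": 0}, {"gripper": 85, "tx": 0, "ty": -30, "tz": 0, "ax": 0, "ay": 0, "az": 0}, {"gripper": 85, "tx": 0, "ty": -30, "tz": 0, "ax": 0, "ay": 0, "az": 0}, {"gripper": 85, "tx": 0, "ty": -20, "tz": 0, "ax": 0, "ay": 0, "az": 0}, {"gripper": 85, "tx": 0, "ty": 0, "tz": 0, "ax": 0, "ay": 0, "az": 0}]'

```text
clock: 10.3
tcp_pos: [0.5913, 0.112, 0.2032]
orientation: [-1.572, 0.015, -0.021]
contact_force: [0.1, 0.2, -0.1]
grip_width: 0.0853
```

```bash
python3 - <<'E'
from h import *
to(.3685,.311,.12,-13.5)
E
```

```text
t 10.3 p [0.5913 0.112  0.2032] yaw -1.32 tilt 0.24 j [ 0.12  0.45 -0.55  1.75  0.28  1.01 -0.55] F [ 0.1  0.2 -0.1] w 85.3
shift mm [-227.7   82.1  193.9] ay 0.2126
level ax,az: [ 0.0007 -0.      0.0041]
```

>>> jog_arm --motion '[{"gripper": 85, "tx": -20, "ty": 0, "tz": 20, "ax": 0, "ay": 0, "az": 0}, {"gripper": 85, "tx": -35, "ty": 0, "tz": 30, "ax": 0, "ay": 0, "az": 0}, {"gripper": 85, "tx": -35, "ty": 0, "tz": 30, "ax": 0, "ay": 0, "az": 0}, {"gripper": 85, "tx": -35, "ty": 0, "tz": 30, "ax": 0, "ay": 0, "az": 0}, {"gripper": 85, "tx": -35, "ty": 0, "tz": 30, "ax": 0, "ay": 0, "az": 0}, {"gripper": 85, "tx": -35, "ty": 0, "tz": 30, "ax": 0, "ay": 0, "az": 0}, {"gripper": 85, "tx": -33, "ty": 0, "tz": 24, "ax": 0, "ay": 0.1, "az": 0}, {"gripper": 85, "tx": 0, "ty": 30, "tz": 0, "ax": 0, "ay": 0.113, "az": 0}, {"gripper": 85, "tx": 0, "ty": 30, "tz": 0, "ax": 0, "ay": 0, "az": 0}, {"gripper": 85, "tx": 0, "ty": 20, "tz": 0, "ax": 0, "ay": 0, "az": 0}, {"gripper": 85, "tx": 0, "ty": 0, "tz": 0, "ax": 0, "ay": 0, "az": 0}, {"gripper": 85, "tx": 0, "ty": 0, "tz": 0, "ax": 0, "ay": 0, "az": 0}]'

```text
clock: 11.5
tcp_pos: [0.3655, 0.3101, 0.1193]
orientation: [-1.566, 0.187, -0.183]
contact_force: [-1.0, -0.4, -0.0]
grip_width: 0.085
```

>>> jog_arm --motion '[{"gripper": 85, "tx": 0, "ty": 0, "tz": 0, "ax": 0, "ay": 0, "az": 0}, {"gripper": 85, "tx": 0, "ty": 0, "tz": 0, "ax": 0, "ay": 0, "az": 0}]'

```text
clock: 11.7
tcp_pos: [0.3664, 0.3106, 0.1203]
orientation: [-1.564, 0.186, -0.185]
contact_force: [0.8, 0.2, -0.4]
grip_width: 0.085
```

```bash
python3 - <<'E'
from h import *
to(.3685,.311,.06,-13.5)
save('scene','s5.png');save('top','t5.png')
s=cv2.imread('pics/s5.png')[130:280,270:470];t=cv2.imread('pics/t5.png')[190:340,220:420]
cv2.imwrite('pics/c5.png',cv2.resize(np.hstack([s,t]),None,fx=2,fy=2))
E
```

```text
t 11.7 p [0.3664 0.3106 0.1203] yaw -13.55 tilt 0.07 j [-0.33  0.4  -0.6   2.09  0.33  0.75 -1.37] F [ 0.8  0.2 -0.4] w 85.0
shift mm [ 2.  60.3  0.9] ay -0.0008
level ax,az: [ 0.0011  0.     -0.0004]
```

View pics/c5.png

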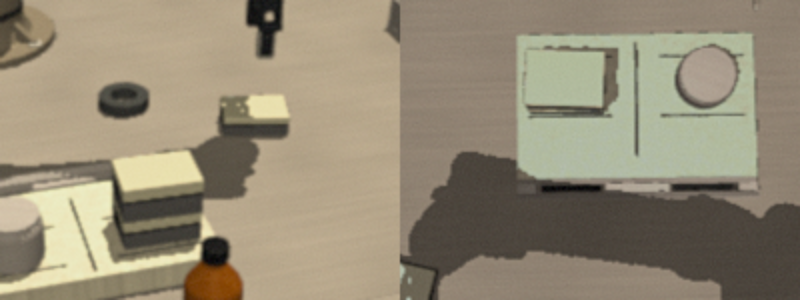

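The scene view shows the thick case resting on the base (crop column ≈ 160,200). I'll measure its top for the next placing.

```bash
python3 - <<'E'
from h import *
im=cv2.imread('pics/t5.png').min(2).astype(int)
print(im[226:236:3,278:334].tolist())
for c in (290,302,315):print(im[205:252,c].tolist())
E
```

```text
[[133, 150, 154, 135, 109, 140, 157, 158, 156, 155, 157, 155, 154, 157, 155, 156, 160, 157, 155, 152, 153, 155, 156, 151, 156, 156, 155, 158, 157, 157, 155, 156, 156, 154, 159, 157, 155, 155, 156, 155, 158, 157, 160, 138, 91, 82, 90, 85, 79, 89, 141, 162, 162, 159, 155, 155], [136, 154, 154, 133, 134, 151, 158, 157, 159, 155, 158, 155, 157, 158, 154, 156, 156, 154, 156, 157, 157, 154, 153, 158, 158, 156, 157, 157, 157, 155, 155, 160, 155, 158, 158, 157, 155, 156, 153, 160, 156, 159, 162, 122, 69, 74, 83, 81, 78, 81, 143, 165, 167, 162, 162, 165], [133, 153, 155, 128, 144, 162, 159, 157, 157, 159, 156, 158, 160, 156, 155, 158, 157, 160, 156, 157, 160, 161, 156, 156, 157, 159, 157, 158, 158, 159, 157, 159, 159, 159, 157, 159, 158, 158, 156, 156, 155, 157, 165, 120, 67, 74, 87, 88, 84, 82, 87, 143, 160, 163, 163, 159], [135, 160, 155, 133, 142, 155, 159, 158, 158, 160, 158, 158, 155, 159, 159, 156, 158, 159, 158, 158, 158, 160, 158, 157, 155, 157, 160, 155, 157, 155, 155, 157, 157, 163, 155, 158, 160, 156, 159, 155, 159, 159, 162, 113, 52, 72, 86, 86, 84, 84, 88, 141, 161, 161, 162, 162]]
[112, 109, 127, 160, 159, 161, 154, 157, 151, 140, 147, 154, 154, 152, 153, 152, 155, 157, 159, 157, 154, 154, 157, 156, 157, 155, 155, 160, 159, 163, 155, 158, 160, 161, 157, 161, 159, 130, 56, 71, 99, 74, 113, 110, 164, 160, 160]
[112, 106, 116, 158, 155, 153, 158, 144, 86, 89, 122, 157, 158, 154, 156, 154, 156, 157, 157, 159, 154, 156, 155, 152, 158, 159, 156, 157, 158, 160, 155, 158, 156, 155, 160, 162, 162, 141, 58, 60, 104, 68, 83, 102, 163, 160, 157]
[113, 110, 123, 159, 161, 154, 158, 162, 145, 84, 106, 159, 157, 158, 154, 153, 154, 155, 152, 155, 156, 155, 156, 159, 156, 156, 157, 158, 156, 158, 156, 156, 158, 155, 161, 161, 162, 155, 101, 55, 70, 61, 86, 108, 166, 166, 164]
```

```bash
python3 - <<'E'
from h import *
print(ray('top',(301.4,228.5),.107), proj('top',(.5888,.111,.107)))
E
```

```text
[0.58937913 0.11156569 0.107     ] [301.6738167  228.76447373]
```

>>> jog_arm --motion '[{"gripper": 85, "tx": 2, "ty": 20, "tz": 1, "ax": 0, "ay": 0, "az": 0}, {"gripper": 85, "tx": 0, "ty": 25, "tz": 0, "ax": 0, "ay": 0, "az": 0}, {"gripper": 85, "tx": 0, "ty": 25, "tz": 0, "ax": 0, "ay": 0, "az": 0}, {"gripper": 85, "tx": 0, "ty": 20, "tz": 0, "ax": 0, "ay": 0, "az": 0}, {"gripper": 85, "tx": 0, "ty": 6, "tz": 0, "ax": 0, "ay": 0, "az": 0}, {"gripper": 85, "tx": 0, "ty": 0, "tz": 0, "ax": 0, "ay": 0, "az": 0}, {"gripper": 85, "tx": 0, "ty": 0, "tz": 0, "ax": 0, "ay": 0, "az": 0}, {"gripper": 85, "tx": 0, "ty": 0, "tz": 0, "ax": 0, "ay": 0, "az": 0}]'

```text
clock: 12.6
tcp_pos: [0.3683, 0.311, 0.0243]
orientation: [-1.564, 0.186, -0.185]
contact_force: [-0.7, -0.2, 0.5]
grip_width: 0.085
```

```bash
python3 - <<'E'
from h import *
to(.3685,.311,.019,-13.5)
E
```

```text
t 12.6 p [0.3683 0.311  0.0243] yaw -13.53 tilt 0.07 j [-0.43  0.56 -0.49  2.14  0.49  0.56 -1.52] F [-0.7 -0.2  0.5] w 85.0
shift mm [0.2 5.3 0. ] ay -0.0006
level ax,az: [ 0.0011  0.     -0.0005]
```

>>> jog_arm --motion '[{"gripper": 85, "tx": 0, "ty": 5, "tz": 0, "ax": 0, "ay": 0, "az": 0}, {"gripper": 85, "tx": 0, "ty": 0, "tz": 0, "ax": 0, "ay": 0, "az": 0}, {"gripper": 40, "tx": 0, "ty": 0, "tz": 0, "ax": 0, "ay": 0, "az": 0}, {"gripper": 40, "tx": 0, "ty": 0, "tz": 0, "ax": 0, "ay": 0, "az": 0}, {"gripper": 40, "tx": 0, "ty": 0, "tz": 0, "ax": 0, "ay": 0, "az": 0}, {"gripper": 40, "tx": 0, "ty": 0, "tz": 0, "ax": 0, "ay": 0, "az": 0}, {"gripper": 40, "tx": 0, "ty": 0, "tz": 0, "ax": 0, "ay": 0, "az": 0}]'

```text
clock: 13.3
tcp_pos: [0.3678, 0.3105, 0.0185]
orientation: [-1.565, 0.187, -0.184]
contact_force: [-0.2, -0.6, 4.7]
grip_width: 0.0594
```

```bash
python3 - <<'E'
from h import *
to(.5892,.1112,.19,-1.3)
E
```

```text
t 13.3 p [0.3678 0.3105 0.0185] yaw -13.53 tilt 0.16 j [-0.44  0.57 -0.48  2.14  0.5   0.55 -1.52] F [-0.2 -0.6  4.7] w 59.4
shift mm [ 261.7 -171.5 -142.4] ay -0.2135
level ax,az: [ 0.0025  0.     -0.0013]
```

>>> jog_arm --motion '[{"gripper": 40, "tx": 0, "ty": -20, "tz": 0, "ax": 0, "ay": 0, "az": 0}, {"gripper": 40, "tx": 0, "ty": -35, "tz": 0, "ax": 0, "ay": 0, "az": 0}, {"gripper": 40, "tx": 0, "ty": -40, "tz": 0, "ax": 0, "ay": 0, "az": 0}, {"gripper": 40, "tx": 15, "ty": -40, "tz": -8, "ax": 0, "ay": 0, "az": 0}, {"gripper": 40, "tx": 30, "ty": -37, "tz": -16, "ax": 0, "ay": 0, "az": 0}, {"gripper": 40, "tx": 35, "ty": 0, "tz": -19, "ax": 0, "ay": 0, "az": 0}, {"gripper": 40, "tx": 35, "ty": 0, "tz": -19, "ax": 0, "ay": 0, "az": 0}, {"gripper": 40, "tx": 35, "ty": 0, "tz": -19, "ax": 0, "ay": 0, "az": 0}, {"gripper": 40, "tx": 35, "ty": 0, "tz": -19, "ax": 0, "ay": 0, "az": 0}, {"gripper": 40, "tx": 35, "ty": 0, "tz": -19, "ax": 0, "ay": 0, "az": 0}, {"gripper": 40, "tx": 27, "ty": 0, "tz": -15, "ax": 0, "ay": 0, "az": 0}, {"gripper": 40, "tx": 15, "ty": 0, "tz": -8, "ax": 0, "ay": -0.07, "az": 0}]'

```text
clock: 14.5
tcp_pos: [0.5911, 0.1083, 0.1893]
orientation: [-1.57, 0.134, -0.131]
contact_force: [-0.1, 0.3, -0.8]
grip_width: 0.0591
```

>>> jog_arm --motion '[{"gripper": 40, "tx": 0, "ty": 0, "tz": 0, "ax": 0, "ay": -0.07, "az": 0}, {"gripper": 40, "tx": 0, "ty": 0, "tz": 0, "ax": 0, "ay": -0.07, "az": 0}, {"gripper": 40, "tx": 0, "ty": 0, "tz": 0, "ax": 0, "ay": 0, "az": 0}, {"gripper": 40, "tx": 0, "ty": 0, "tz": 0, "ax": 0, "ay": 0, "az": 0}, {"gripper": 40, "tx": 0, "ty": 0, "tz": 0, "ax": 0, "ay": 0, "az": 0}, {"gripper": 40, "tx": 0, "ty": 0, "tz": 0, "ax": 0, "ay": 0, "az": 0}]'

```text
clock: 15.1
tcp_pos: [0.5893, 0.1117, 0.19]
orientation: [-1.573, 0.023, -0.019]
contact_force: [0.3, 0.1, -0.8]
grip_width: 0.0589
```

```bash
python3 - <<'E'
from h import *
to(.5892,.1112,.13,-1.3)
E
```

```text
t 15.1 p [0.5893 0.1117 0.19  ] yaw -1.52 tilt 0.19 j [ 0.14  0.47 -0.57  1.76  0.3   0.99 -0.57] F [ 0.3  0.1 -0.8] w 58.9
shift mm [ 0.  60.  -0.4] ay -0.0038
level ax,az: [ 0.0024  0.     -0.0022]
```

>>> jog_arm --motion '[{"gripper": 40, "tx": 0, "ty": 15, "tz": 0, "ax": 0, "ay": -0.004, "az": 0}, {"gripper": 40, "tx": 0, "ty": 20, "tz": 0, "ax": 0, "ay": 0, "az": 0}, {"gripper": 40, "tx": 0, "ty": 15, "tz": 0, "ax": 0, "ay": 0, "az": 0}, {"gripper": 40, "tx": 0, "ty": 8, "tz": 0, "ax": 0, "ay": 0, "az": 0}, {"gripper": 40, "tx": 0, "ty": 0, "tz": 0, "ax": 0, "ay": 0, "az": 0}, {"gripper": 40, "tx": 0, "ty": 0, "tz": 0, "ax": 0, "ay": 0, "az": 0}, {"gripper": 40, "tx": 0, "ty": 0, "tz": 0, "ax": 0, "ay": 0, "az": 0}]'

```text
clock: 15.8
tcp_pos: [0.5899, 0.1117, 0.1328]
orientation: [-1.573, 0.018, -0.017]
contact_force: [0.2, 0.2, -0.3]
grip_width: 0.059
```

```bash
python3 - <<'E'
from h import *
to(.5892,.1112,.1255,-1.3)
save('scene','s6.png')
s=cv2.imread('pics/s6.png')[140:280,270:450]
cv2.imwrite('pics/c6.png',cv2.resize(s,None,fx=4,fy=4,interpolation=cv2.INTER_CUBIC))
E
```

```text
t 15.8 p [0.5899 0.1117 0.1328] yaw -1.26 tilt 0.12 j [ 0.11  0.54 -0.54  1.81  0.35  0.89 -0.61] F [ 0.2  0.2 -0.3] w 59.0
shift mm [-0.7  7.3 -0.5] ay 0.0007
level ax,az: [ 0.0019  0.     -0.0008]
```

View pics/c6.png

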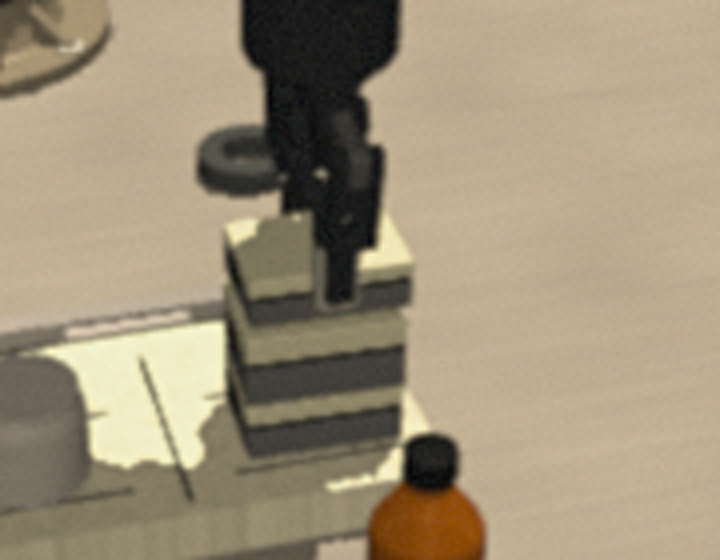

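The thin case hovers above the stack with edges aligned (crop x≈225–412). I'll lower it.

>>> jog_arm --motion '[{"gripper": 40, "tx": -0.5, "ty": 3, "tz": -0.5, "ax": 0, "ay": 0, "az": 0}, {"gripper": 40, "tx": 0, "ty": 2, "tz": 0, "ax": 0, "ay": 0, "az": 0}, {"gripper": 40, "tx": 0, "ty": 1.5, "tz": 0, "ax": 0, "ay": 0, "az": 0}, {"gripper": 40, "tx": 0, "ty": 0, "tz": 0, "ax": 0, "ay": 0, "az": 0}, {"gripper": 40, "tx": 0, "ty": 0, "tz": 0, "ax": 0, "ay": 0, "az": 0}, {"gripper": 40, "tx": 0, "ty": 0, "tz": 0, "ax": 0, "ay": 0, "az": 0}]'

```text
clock: 16.45
tcp_pos: [0.5888, 0.1109, 0.1256]
orientation: [-1.573, 0.019, -0.016]
contact_force: [-0.8, -0.8, 2.3]
grip_width: 0.0594
```

>>> jog_arm --motion '[{"gripper": 40, "tx": 0, "ty": 0.8, "tz": 0, "ax": 0, "ay": 0, "az": 0}, {"gripper": 40, "tx": 0, "ty": 0, "tz": 0, "ax": 0, "ay": 0, "az": 0}, {"gripper": 40, "tx": 0, "ty": 0, "tz": 0, "ax": 0, "ay": 0, "az": 0}]'

```text
clock: 16.75
tcp_pos: [0.5888, 0.1109, 0.1256]
orientation: [-1.573, 0.019, -0.016]
contact_force: [-3.8, -1.4, 8.7]
grip_width: 0.0589
```

>>> jog_arm --motion '[{"gripper": 66, "tx": 0, "ty": -0.5, "tz": 0, "ax": 0, "ay": 0, "az": 0}, {"gripper": 75, "tx": 0, "ty": 0, "tz": 0, "ax": 0, "ay": 0, "az": 0}, {"gripper": 85, "tx": 0, "ty": 0, "tz": 0, "ax": 0, "ay": 0, "az": 0}, {"gripper": 85, "tx": 0, "ty": 0, "tz": 0, "ax": 0, "ay": 0, "az": 0}, {"gripper": 85, "tx": 0, "ty": -10, "tz": 0, "ax": 0, "ay": 0, "az": 0}, {"gripper": 85, "tx": 0, "ty": -20, "tz": 0, "ax": 0, "ay": 0, "az": 0}, {"gripper": 85, "tx": 0, "ty": -30, "tz": 0, "ax": 0, "ay": 0, "az": 0}, {"gripper": 85, "tx": 0, "ty": -30, "tz": 0, "ax": 0, "ay": 0, "az": 0}, {"gripper": 85, "tx": 0, "ty": 0, "tz": 0, "ax": 0, "ay": 0, "az": 0}]'

```text
clock: 17.65
tcp_pos: [0.5915, 0.1124, 0.2204]
orientation: [-1.571, 0.013, -0.022]
contact_force: [0.1, 0.4, 0.4]
grip_width: 0.0849
```

```bash
python3 - <<'E'
from h import *
to(.538,-.319,.21,8.8)
E
```

```text
t 17.65 p [0.5915 0.1124 0.2204] yaw -1.26 tilt 0.33 j [ 0.15  0.44 -0.58  1.74  0.28  1.04 -0.55] F [0.1 0.4 0.4] w 84.9
shift mm [ -44.1   10.2 -432.5] ay -0.1755
level ax,az: [ 0.0002 -0.      0.0057]
```

>>> jog_arm --motion '[{"gripper": 60, "tx": 0, "ty": 0, "tz": -20, "ax": 0, "ay": 0, "az": 0}, {"gripper": 60, "tx": 0, "ty": 0, "tz": -35, "ax": 0, "ay": 0, "az": 0}, {"gripper": 60, "tx": -6, "ty": 0, "tz": -42, "ax": 0, "ay": 0, "az": 0}, {"gripper": 60, "tx": -6, "ty": 0, "tz": -42, "ax": 0, "ay": 0, "az": 0}, {"gripper": 60, "tx": -6, "ty": 0, "tz": -42, "ax": 0, "ay": 0, "az": 0}, {"gripper": 60, "tx": -6, "ty": 0, "tz": -42, "ax": 0, "ay": 0, "az": 0}, {"gripper": 60, "tx": -6, "ty": 0, "tz": -42, "ax": 0, "ay": 0, "az": 0}, {"gripper": 60, "tx": -6, "ty": 0, "tz": -42, "ax": 0, "ay": 0, "az": 0}, {"gripper": 60, "tx": -6, "ty": 0, "tz": -42, "ax": 0, "ay": 0, "az": 0}, {"gripper": 60, "tx": -2, "ty": 0, "tz": -42, "ax": 0, "ay": 0, "az": 0}, {"gripper": 60, "tx": 0, "ty": 0, "tz": -41, "ax": 0, "ay": -0.08, "az": 0}, {"gripper": 60, "tx": 0, "ty": 0, "tz": 0, "ax": 0, "ay": -0.095, "az": 0}]'

```text
clock: 18.85
tcp_pos: [0.5331, -0.3277, 0.2158]
orientation: [-1.573, -0.112, 0.118]
contact_force: [-0.9, -0.5, -0.2]
grip_width: 0.0598
```

>>> jog_arm --motion '[{"gripper": 60, "tx": 0, "ty": 20, "tz": 0, "ax": 0, "ay": 0, "az": 0}, {"gripper": 60, "tx": 0, "ty": 25, "tz": 0, "ax": 0, "ay": 0, "az": 0}, {"gripper": 60, "tx": 0, "ty": 15, "tz": 0, "ax": 0, "ay": 0, "az": 0}, {"gripper": 60, "tx": 0, "ty": 0, "tz": 0, "ax": 0, "ay": 0, "az": 0}, {"gripper": 60, "tx": 0, "ty": 0, "tz": 0, "ax": 0, "ay": 0, "az": 0}, {"gripper": 60, "tx": 0, "ty": 0, "tz": 0, "ax": 0, "ay": 0, "az": 0}]'

```text
clock: 19.45
tcp_pos: [0.5362, -0.3201, 0.1575]
orientation: [-1.571, -0.12, 0.121]
contact_force: [-0.9, -0.0, 1.1]
grip_width: 0.0602
```

```bash
python3 - <<'E'
from h import *
to(.538,-.319,.085,8.8)
save('scene','s7.png');save('top','t7.png')
s=cv2.imread('pics/s7.png');t=cv2.imread('pics/t7.png')
cv2.imwrite('pics/c7.png',np.hstack([cv2.resize(s[190:290,90:190],None,fx=4,fy=4),cv2.resize(t[180:280,260:360],None,fx=4,fy=4)]))
cv2.imwrite('pics/c7b.png',cv2.resize(s[160:280,230:390],None,fx=5,fy=5,interpolation=cv2.INTER_CUBIC))
im=t.min(2)
print(im[224:234:3,275:334].tolist())
for c in (290,302,315):print(im[200:252,c].tolist())
E
```

```text
t 19.45 p [ 0.5362 -0.3201  0.1575] yaw 8.78 tilt 0.18 j [ 0.78  0.53 -0.47  1.74  0.29  0.94  0.35] F [-0.9 -0.   1.1] w 60.2
shift mm [ 2.  72.5  1. ] ay -0.0004
level ax,az: [ 0.003  0.    -0.001]
[[107, 105, 106, 126, 146, 104, 117, 145, 147, 145, 142, 147, 147, 147, 144, 146, 149, 146, 150, 148, 145, 147, 147, 148, 145, 151, 146, 145, 147, 146, 145, 148, 146, 147, 147, 149, 148, 147, 146, 146, 146, 146, 147, 148, 150, 153, 110, 61, 75, 83, 84, 82, 82, 78, 83, 78, 82, 136, 155], [109, 106, 108, 127, 147, 96, 120, 147, 147, 150, 149, 147, 147, 150, 147, 149, 146, 148, 147, 149, 148, 145, 147, 148, 145, 148, 148, 147, 147, 147, 148, 146, 146, 148, 149, 146, 146, 147, 148, 148, 149, 148, 147, 147, 149, 154, 103, 55, 71, 80, 77, 73, 73, 77, 75, 81, 127, 148, 154], [104, 104, 105, 127, 144, 93, 118, 147, 149, 147, 147, 147, 148, 144, 148, 149, 148, 149, 149, 148, 149, 149, 148, 146, 150, 149, 149, 148, 149, 148, 149, 149, 148, 145, 148, 145, 148, 146, 151, 148, 145, 148, 148, 146, 149, 151, 106, 48, 69, 82, 77, 83, 79, 79, 84, 84, 136, 159, 154], [109, 105, 108, 128, 143, 123, 136, 14
[... 308 characters left out ...]
4, 142, 146, 145, 146, 145, 147, 146, 148, 146, 145, 151, 148, 146, 148, 148, 149, 149, 148, 149, 147, 149, 150, 148, 151, 150, 149, 151, 153, 150, 116, 43, 42, 71, 97, 74, 108, 101, 154, 154, 149]
[104, 106, 104, 106, 110, 103, 99, 116, 148, 148, 132, 77, 91, 130, 149, 142, 147, 145, 144, 146, 143, 149, 146, 147, 145, 148, 147, 147, 149, 151, 148, 148, 148, 150, 148, 148, 148, 150, 150, 150, 149, 124, 45, 37, 65, 96, 64, 76, 96, 155, 153, 151]
[107, 101, 101, 106, 108, 104, 103, 117, 148, 149, 138, 82, 83, 116, 145, 146, 149, 143, 144, 146, 148, 146, 145, 147, 146, 148, 145, 149, 150, 150, 145, 146, 148, 149, 148, 150, 149, 150, 149, 152, 151, 129, 52, 45, 54, 71, 61, 84, 99, 155, 154, 149]
```

View pics/c7.png

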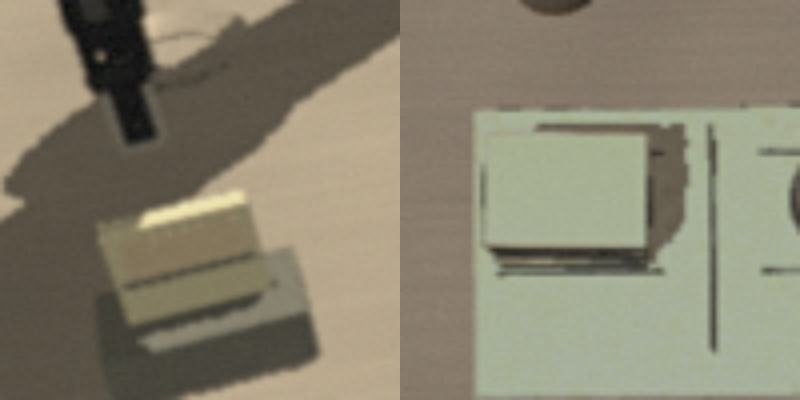

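View pics/c7b.png

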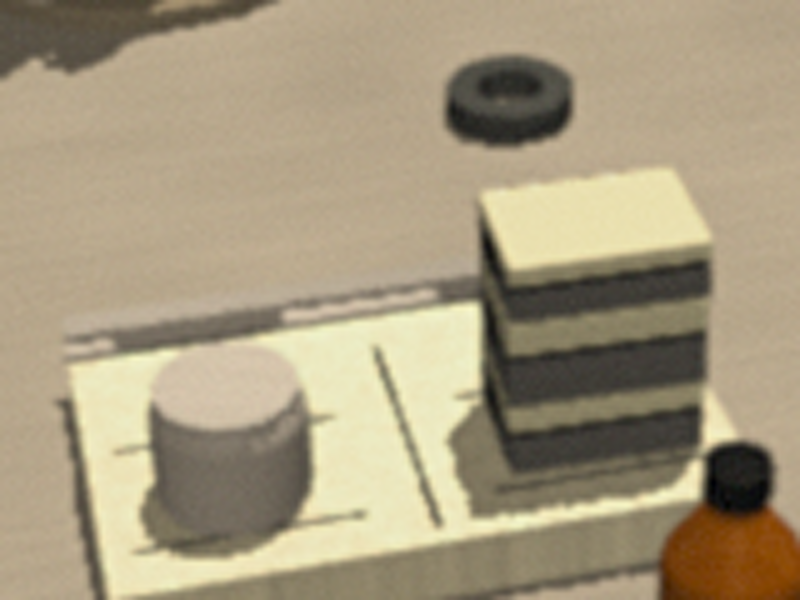

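The column stands straight, with its three tiers flush at crop ≈ (600,330). The fingers are above the holder, so I'll go down to pinch it.

>>> jog_arm --motion '[{"gripper": 60, "tx": 2, "ty": 20, "tz": 1, "ax": 0.002, "ay": 0, "az": 0}, {"gripper": 60, "tx": 0, "ty": 25, "tz": 0, "ax": 0, "ay": 0, "az": 0}, {"gripper": 60, "tx": 0, "ty": 20, "tz": 0, "ax": 0, "ay": 0, "az": 0}, {"gripper": 60, "tx": 0, "ty": 0, "tz": 0, "ax": 0, "ay": 0, "az": 0}, {"gripper": 60, "tx": 0, "ty": 0, "tz": 0, "ax": 0, "ay": 0, "az": 0}, {"gripper": 60, "tx": 0, "ty": 0, "tz": 0, "ax": 0, "ay": 0, "az": 0}, {"gripper": 60, "tx": 0, "ty": 0, "tz": 0, "ax": 0, "ay": 0, "az": 0}]'

```text
clock: 20.25
tcp_pos: [0.5379, -0.3191, 0.0927]
orientation: [-1.569, -0.12, 0.12]
contact_force: [-0.1, 0.1, -0.4]
grip_width: 0.0598
```

```bash
python3 - <<'E'
from h import *
print(ray('top',(300.6,227),.135))
to(.538,-.319,.067,8.8)
save('scene','s8.png');save('top','t8.png')
s=cv2.imread('pics/s8.png');t=cv2.imread('pics/t8.png')
cv2.imwrite('pics/c8.png',np.hstack([cv2.resize(s[190:290,90:190],None,fx=4,fy=4),cv2.resize(t[200:300,440:540],None,fx=4,fy=4)]))
E
```

```text
[0.58858208 0.11206709 0.135     ]
t 20.25 p [ 0.5379 -0.3191  0.0927] yaw 8.75 tilt 0.09 j [ 0.76  0.61 -0.44  1.77  0.34  0.83  0.31] F [-0.1  0.1 -0.4] w 59.8
shift mm [ 0.2 25.7  0.1] ay -0.0008
level ax,az: [ 0.0013  0.     -0.0007]
```

View pics/c8.png

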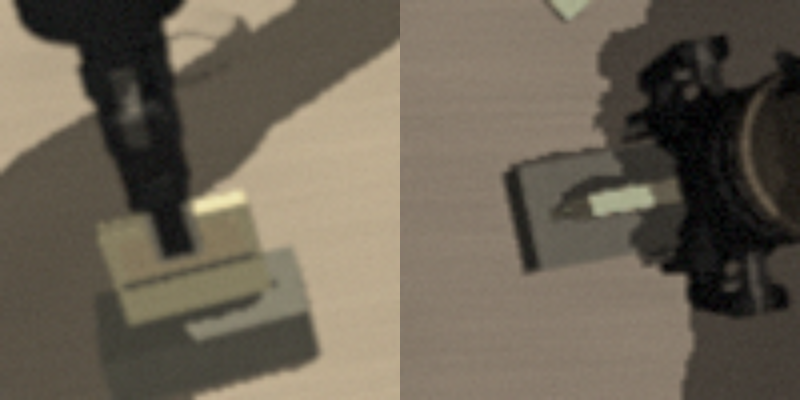

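The finger straddles the rail, centred at crop x≈175. I'll descend and close.

>>> jog_arm --motion '[{"gripper": 60, "tx": 0, "ty": 15, "tz": 0, "ax": 0, "ay": 0, "az": 0}, {"gripper": 60, "tx": 0, "ty": 10, "tz": 0, "ax": 0, "ay": 0, "az": 0}, {"gripper": 40, "tx": 0, "ty": 0, "tz": 0, "ax": 0, "ay": 0, "az": 0}, {"gripper": 25, "tx": 0, "ty": 0, "tz": 0, "ax": 0, "ay": 0, "az": 0}, {"gripper": 3, "tx": 0, "ty": 0, "tz": 0, "ax": 0, "ay": 0, "az": 0}, {"gripper": 3, "tx": 0, "ty": 0, "tz": 0, "ax": 0, "ay": 0, "az": 0}, {"gripper": 3, "tx": 0, "ty": 0, "tz": 0, "ax": 0, "ay": 0, "az": 0}, {"gripper": 3, "tx": 0, "ty": 0, "tz": 0, "ax": 0, "ay": 0, "az": 0}, {"gripper": 3, "tx": 0, "ty": 0, "tz": 0, "ax": 0, "ay": 0, "az": 0}, {"gripper": 3, "tx": 0, "ty": 0, "tz": 0, "ax": 0, "ay": 0, "az": 0}]' --newtons 60

```text
clock: 21.35
tcp_pos: [0.5371, -0.3188, 0.0664]
orientation: [-1.568, -0.118, 0.122]
contact_force: [0.6, 0.1, 0.3]
grip_width: 0.0111
```

```bash
python3 - <<'E'
from h import *
to(.538,-.319,.16,8.8)
E
```

```text
t 21.35 p [ 0.5371 -0.3188  0.0664] yaw 8.76 tilt 0.14 j [ 0.75  0.64 -0.43  1.79  0.36  0.79  0.29] F [0.6 0.1 0.3] w 11.1
shift mm [  0.7 -93.6  -0.4] ay -0.0007
level ax,az: [ 0.0001  0.     -0.0024]
```

>>> jog_arm --motion '[{"gripper": 3, "tx": 0, "ty": -10, "tz": 0, "ax": 0, "ay": 0, "az": 0}, {"gripper": 3, "tx": 0, "ty": -15, "tz": 0, "ax": 0, "ay": 0, "az": 0}, {"gripper": 3, "tx": 0, "ty": -25, "tz": 0, "ax": 0, "ay": 0, "az": 0}, {"gripper": 3, "tx": 0, "ty": -30, "tz": 0, "ax": 0, "ay": 0, "az": 0}, {"gripper": 3, "tx": 0, "ty": -40, "tz": 0, "ax": 0, "ay": 0, "az": 0}, {"gripper": 3, "tx": 0, "ty": -20, "tz": 0, "ax": 0, "ay": 0, "az": 0}, {"gripper": 3, "tx": 0, "ty": 0, "tz": 0, "ax": 0, "ay": 0, "az": 0}, {"gripper": 3, "tx": 0, "ty": 0, "tz": 0, "ax": 0, "ay": 0, "az": 0}]'

```text
clock: 22.15
tcp_pos: [0.537, -0.3188, 0.207]
orientation: [-1.568, -0.118, 0.122]
contact_force: [-0.3, 0.4, -0.8]
grip_width: 0.0114
```

```bash
python3 - <<'E'
from h import *
to(.475,.1085,.2,-1.1)
save('scene','s9.png')
s=cv2.imread('pics/s9.png')
cv2.imwrite('pics/c9.png',cv2.resize(s[140:290,70:220],None,fx=4,fy=4,interpolation=cv2.INTER_CUBIC))
E
```

```text
t 22.15 p [ 0.537  -0.3188  0.207 ] yaw 8.75 tilt 0.14 j [ 0.8   0.48 -0.49  1.69  0.26  1.04  0.37] F [-0.3  0.4 -0.8] w 11.4
shift mm [  3.7   6.7 431.8] ay 0.172
level ax,az: [ 0.0008  0.     -0.0023]
```

View pics/c9.png

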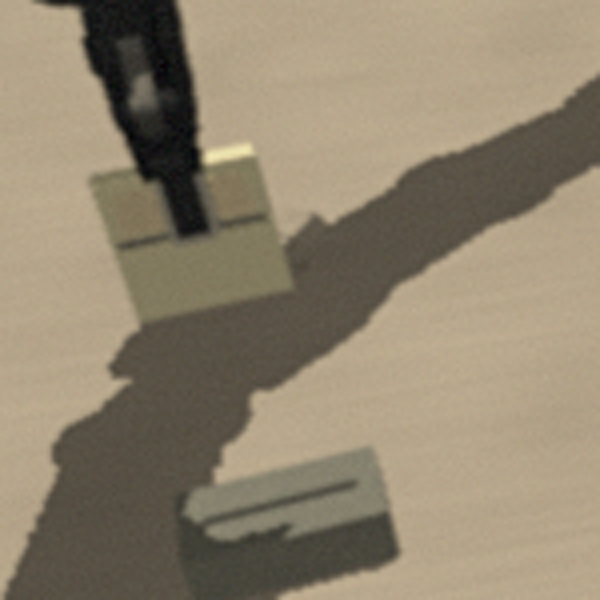

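The holder is held upright and centred in the fingers, clear of the stand. Next I'll carry it over the left slot.

>>> jog_arm --motion '[{"gripper": 3, "tx": 0, "ty": 0, "tz": 20, "ax": 0, "ay": 0, "az": 0}, {"gripper": 3, "tx": 3, "ty": 0, "tz": 35, "ax": 0, "ay": 0, "az": 0}, {"gripper": 3, "tx": 0, "ty": 0, "tz": 40, "ax": 0, "ay": 0, "az": 0}, {"gripper": 3, "tx": 0, "ty": 0, "tz": 40, "ax": 0, "ay": 0, "az": 0}, {"gripper": 3, "tx": 0, "ty": 0, "tz": 40, "ax": 0, "ay": 0, "az": 0}, {"gripper": 3, "tx": 0, "ty": 0, "tz": 40, "ax": 0, "ay": 0, "az": 0}, {"gripper": 3, "tx": 0, "ty": 0, "tz": 40, "ax": 0, "ay": 0, "az": 0}, {"gripper": 3, "tx": 0, "ty": 0, "tz": 40, "ax": 0, "ay": 0, "az": 0}, {"gripper": 3, "tx": 0, "ty": 0, "tz": 40, "ax": 0, "ay": 0, "az": 0}, {"gripper": 3, "tx": 0, "ty": 0, "tz": 40, "ax": 0, "ay": 0, "az": 0}, {"gripper": 3, "tx": 0, "ty": 0, "tz": 35, "ax": 0, "ay": 0, "az": 0}, {"gripper": 3, "tx": 0, "ty": 0, "tz": 22, "ax": 0, "ay": 0.05, "az": 0}]'

```text
clock: 23.4
tcp_pos: [0.4727, 0.1114, 0.2052]
orientation: [-1.569, -0.079, 0.087]
contact_force: [0.7, -1.0, -1.3]
grip_width: 0.0112
```

>>> jog_arm --motion '[{"gripper": 3, "tx": 0, "ty": 0, "tz": 0, "ax": 0, "ay": 0.06, "az": 0}, {"gripper": 3, "tx": 0, "ty": 0, "tz": 0, "ax": 0, "ay": 0.06, "az": 0}, {"gripper": 3, "tx": 0, "ty": 0, "tz": 0, "ax": 0, "ay": 0, "az": 0}, {"gripper": 3, "tx": 0, "ty": 0, "tz": 0, "ax": 0, "ay": 0, "az": 0}, {"gripper": 3, "tx": 0, "ty": 0, "tz": 0, "ax": 0, "ay": 0, "az": 0}, {"gripper": 3, "tx": 0, "ty": 0, "tz": 0, "ax": 0, "ay": 0, "az": 0}]'

```text
clock: 24.0
tcp_pos: [0.4743, 0.1085, 0.2061]
orientation: [-1.571, 0.016, -0.011]
contact_force: [-0.1, 0.1, -0.0]
grip_width: 0.0111
```

```bash
python3 - <<'E'
from h import *
to(.475,.1085,.115,-1.1)
E
```

```text
t 24.0 p [0.4743 0.1085 0.2061] yaw -0.96 tilt 0.18 j [ 0.22  0.28 -0.67  2.    0.22  0.93 -0.57] F [-0.1  0.1 -0. ] w 11.1
shift mm [ 1.  91.1  0. ] ay 0.0025
level ax,az: [ 0.0004  0.     -0.0031]
```

>>> jog_arm --motion '[{"gripper": 3, "tx": 0.6, "ty": 20, "tz": 0, "ax": 0, "ay": 0.003, "az": -0.002}, {"gripper": 3, "tx": 0, "ty": 30, "tz": 0, "ax": 0, "ay": 0, "az": 0}, {"gripper": 3, "tx": 0, "ty": 30, "tz": 0, "ax": 0, "ay": 0, "az": 0}, {"gripper": 3, "tx": 0, "ty": 15, "tz": 0, "ax": 0, "ay": 0, "az": 0}, {"gripper": 3, "tx": 0, "ty": 0, "tz": 0, "ax": 0, "ay": 0, "az": 0}, {"gripper": 3, "tx": 0, "ty": 0, "tz": 0, "ax": 0, "ay": 0, "az": 0}, {"gripper": 3, "tx": 0, "ty": 0, "tz": 0, "ax": 0, "ay": 0, "az": 0}, {"gripper": 3, "tx": 0, "ty": 0, "tz": 0, "ax": 0, "ay": 0, "az": 0}]'

```text
clock: 24.8
tcp_pos: [0.4758, 0.109, 0.1125]
orientation: [-1.571, 0.014, -0.017]
contact_force: [-0.3, -0.3, -0.3]
grip_width: 0.0118
```

```bash
python3 - <<'E'
from h import *
to(.475,.1085,.1,-1.1)
save('scene','s10.png');save('top','t10.png')
s=cv2.imread('pics/s10.png');t=cv2.imread('pics/t10.png')
cv2.imwrite('pics/c10.png',np.hstack([cv2.resize(s[130:250,260:380],None,fx=3.3,fy=3.3,interpolation=cv2.INTER_CUBIC),cv2.resize(t[200:320,250:370],None,fx=3.3,fy=3.3,interpolation=cv2.INTER_CUBIC)]))
E
```

```text
t 24.8 p [0.4758 0.109  0.1125] yaw -1.16 tilt 0.1 j [ 0.15  0.42 -0.6   2.08  0.35  0.74 -0.7 ] F [-0.3 -0.3 -0.3] w 11.8
shift mm [-0.8 12.5 -0.5] ay -0.001
level ax,az: [-0.0001  0.      0.0017]
```

View pics/c10.png

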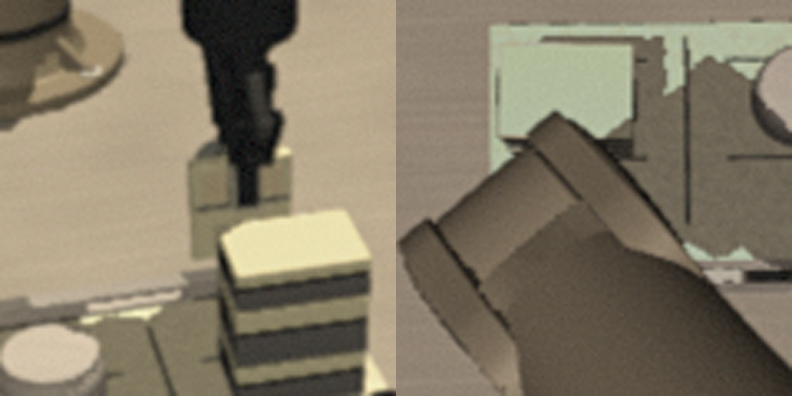

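```bash
python3 - <<'E'
from h import *
c,s_=np.cos(np.radians(-1.1)),np.sin(np.radians(-1.1))
def pt(dx,dy,z): return (.4758+dx*c-dy*s_,.109+dx*s_+dy*c,z)
im=cv2.imread('pics/s10.png')
im=cv2.resize(im[150:230,280:380],None,fx=8,fy=8,interpolation=cv2.INTER_CUBIC)
for q in [pt(.0025,-.035,.0581),pt(.006,-.035,.0981),pt(.006,-.035,.1341),pt(.006,.035,.1341),pt(-.006,.035,.1341)]:
    u=proj('scene',q); print(u.round(1)); v=((u-[280,150]+.5)*8-.5).round().astype(int); cv2.circle(im,tuple(int(a) for a in v),3,(0,0,255),-1)
cv2.imwrite('pics/c10b.png',im)
E
```

```text
[318.8 208.6]
[318.6 194.4]
[318.  180.2]
[348.9 176. ]
[347.4 173.5]
```

View pics/c10b.png

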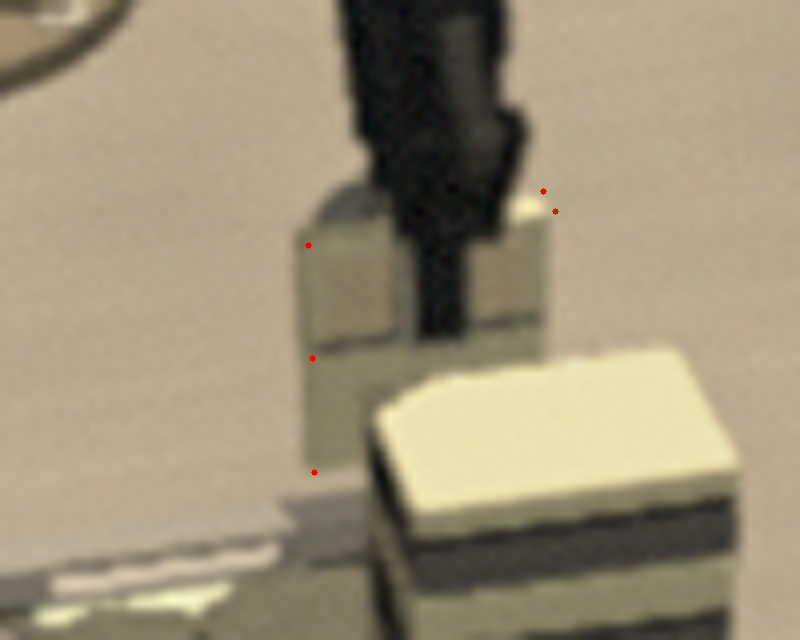

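```bash
python3 - <<'E'
from h import *
c,s_=np.cos(np.radians(-1.1)),np.sin(np.radians(-1.1))
def pt(dx,dy,z,y0=.1085): return (.475+dx*c-dy*s_,.1085+dx*s_+dy*c,z)
im=cv2.imread('pics/s0.png')
im=cv2.resize(im[195:245,240:365],None,fx=6.4,fy=6.4,interpolation=cv2.INTER_CUBIC)
for q in [pt(x,y,.04) for x in (-.005,.005) for y in (-.039,.039,-.111,-.189)]+[pt(.011,-.21,.03),pt(.011,.06,.03)]:
    u=proj('scene',q); v=((u-[240,195]+.5)*6.4-.5).round().astype(int); cv2.circle(im,tuple(int(a) for a in v),2,(0,0,255),-1)
cv2.imwrite('pics/c10c.png',im)
E
```

```text
(no output)
```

View pics/c10c.png

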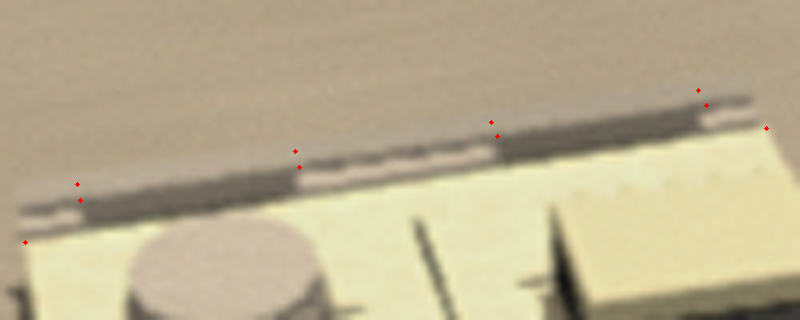

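```bash
python3 - <<'E'
from h import *
def draw(src,dst,x0,y0,w,h,f,T,yaw,tz):
    c,s_=np.cos(np.radians(yaw)),np.sin(np.radians(yaw))
    im=cv2.imread(src); im=cv2.resize(im[y0:y0+h,x0:x0+w],None,fx=f,fy=f,interpolation=cv2.INTER_CUBIC)
    foot=tz-.0544
    for dx,dy,z in [(.0025,-.035,0),(.0025,.035,0),(.006,-.035,.04),(.006,.035,.04),(.006,-.035,.076),(.006,.035,.076),(-.006,.035,.076)]:
        q=(T[0]+dx*c-dy*s_,T[1]+dx*s_+dy*c,foot+z)
        v=((proj('scene',q)-[x0,y0]+.5)*f-.5).round().astype(int); cv2.circle(im,tuple(int(a) for a in v),2,(0,0,255),-1)
    cv2.imwrite(dst,im)
draw('pics/s9.png','pics/d9.png',85,165,70,65,8,(.537,-.3188),8.75,.207)
draw('pics/s0.png','pics/d0.png',100,230,70,65,8,(.538,-.319),8.8,.0664)
E
python3 -c "
import cv2,numpy as np
cv2.imwrite('pics/d.png',cv2.resize(np.hstack([cv2.imread('pics/d9.png'),cv2.imread('pics/d0.png')]),None,fx=.7,fy=.7,interpolation=cv2.INTER_AREA))"
```

```text
(no output)
```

View pics/d.png

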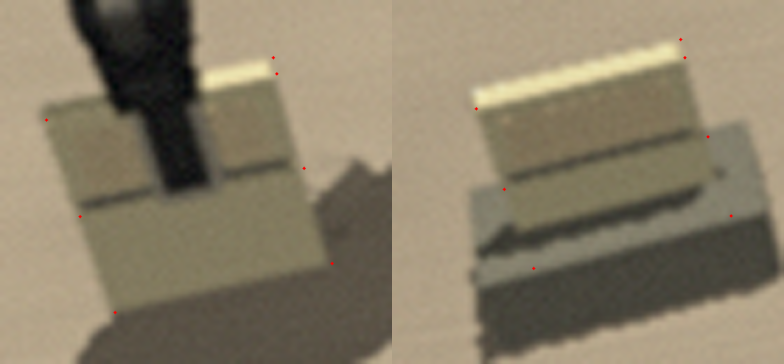

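>>> jog_arm --motion '[{"gripper": 3, "tx": -0.6, "ty": 6, "tz": 0.5, "ax": 0, "ay": 0, "az": 0}, {"gripper": 3, "tx": 0, "ty": 5, "tz": 0, "ax": 0, "ay": 0, "az": 0}, {"gripper": 3, "tx": 0, "ty": 0, "tz": 0, "ax": 0, "ay": 0, "az": 0}, {"gripper": 3, "tx": 0, "ty": 0, "tz": 0, "ax": 0, "ay": 0, "az": 0}, {"gripper": 3, "tx": 0, "ty": 0, "tz": 0, "ax": 0, "ay": 0, "az": 0}, {"gripper": 3, "tx": 0, "ty": 0, "tz": 0, "ax": 0, "ay": 0, "az": 0}]'

```text
clock: 25.5
tcp_pos: [0.4745, 0.1093, 0.1004]
orientation: [-1.571, 0.016, -0.015]
contact_force: [0.2, 0.1, -1.4]
grip_width: 0.0113
```

```bash
python3 - <<'E'
from h import *
to(.4752,.1093,.09,-1.1)
E
```

```text
t 25.5 p [0.4745 0.1093 0.1004] yaw -1.15 tilt 0.03 j [ 0.14  0.44 -0.59  2.09  0.37  0.72 -0.72] F [ 0.2  0.1 -1.4] w 11.3
shift mm [ 0.7 10.4  0. ] ay -0.0008
level ax,az: [ 0.0002  0.     -0.0004]
```

Foot is about 6 mm above the lip. I'll enter the slot in small steps.

>>> jog_arm --motion '[{"gripper": 3, "tx": 0.6, "ty": 3, "tz": 0, "ax": 0, "ay": 0, "az": 0}, {"gripper": 3, "tx": 0, "ty": 3, "tz": 0, "ax": 0, "ay": 0, "az": 0}, {"gripper": 3, "tx": 0, "ty": 2, "tz": 0, "ax": 0, "ay": 0, "az": 0}, {"gripper": 3, "tx": 0, "ty": 0, "tz": 0, "ax": 0, "ay": 0, "az": 0}, {"gripper": 3, "tx": 0, "ty": 0, "tz": 0, "ax": 0, "ay": 0, "az": 0}]'

```text
clock: 26.0
tcp_pos: [0.4749, 0.1092, 0.0922]
orientation: [-1.571, 0.016, -0.015]
contact_force: [0.1, -0.1, -0.7]
grip_width: 0.0108
```

>>> jog_arm --motion '[{"gripper": 3, "tx": 0, "ty": 2, "tz": 0, "ax": 0, "ay": 0, "az": 0}, {"gripper": 3, "tx": 0, "ty": 1, "tz": 0, "ax": 0, "ay": 0, "az": 0}, {"gripper": 3, "tx": 0, "ty": 0, "tz": 0, "ax": 0, "ay": 0, "az": 0}, {"gripper": 3, "tx": 0, "ty": 0, "tz": 0, "ax": 0, "ay": 0, "az": 0}]'

```text
clock: 26.4
tcp_pos: [0.4749, 0.1092, 0.0893]
orientation: [-1.571, 0.016, -0.015]
contact_force: [-0.2, 0.7, -0.5]
grip_width: 0.011
```

Free so far: foot at ~0.035, below the lip top, with no side force. I'll continue.

>>> jog_arm --motion '[{"gripper": 3, "tx": 0, "ty": 2, "tz": 0, "ax": 0, "ay": 0, "az": 0}, {"gripper": 3, "tx": 0, "ty": 2, "tz": 0, "ax": 0, "ay": 0, "az": 0}, {"gripper": 3, "tx": 0, "ty": 0, "tz": 0, "ax": 0, "ay": 0, "az": 0}, {"gripper": 3, "tx": 0, "ty": 0, "tz": 0, "ax": 0, "ay": 0, "az": 0}]'

```text
clock: 26.8
tcp_pos: [0.4749, 0.1092, 0.0852]
orientation: [-1.571, 0.016, -0.015]
contact_force: [-0.7, 0.6, -0.8]
grip_width: 0.0112
```

>>> jog_arm --motion '[{"gripper": 3, "tx": 0, "ty": 2, "tz": 0, "ax": 0, "ay": 0, "az": 0}, {"gripper": 3, "tx": 0, "ty": 2, "tz": 0, "ax": 0, "ay": 0, "az": 0}, {"gripper": 3, "tx": 0, "ty": 0, "tz": 0, "ax": 0, "ay": 0, "az": 0}, {"gripper": 3, "tx": 0, "ty": 0, "tz": 0, "ax": 0, "ay": 0, "az": 0}]'

```text
clock: 27.2
tcp_pos: [0.4749, 0.1092, 0.0812]
orientation: [-1.571, 0.016, -0.015]
contact_force: [0.3, -0.0, -0.2]
grip_width: 0.011
```

>>> jog_arm --motion '[{"gripper": 3, "tx": 0, "ty": 2, "tz": 0, "ax": 0, "ay": 0, "az": 0}, {"gripper": 3, "tx": 0, "ty": 1, "tz": 0, "ax": 0, "ay": 0, "az": 0}, {"gripper": 3, "tx": 0, "ty": 0, "tz": 0, "ax": 0, "ay": 0, "az": 0}, {"gripper": 3, "tx": 0, "ty": 0, "tz": 0, "ax": 0, "ay": 0, "az": 0}]'

```text
clock: 27.6
tcp_pos: [0.4749, 0.1092, 0.0782]
orientation: [-1.571, 0.016, -0.015]
contact_force: [0.9, -0.2, -0.4]
grip_width: 0.0107
```

>>> jog_arm --motion '[{"gripper": 3, "tx": 0, "ty": 1.5, "tz": 0, "ax": 0, "ay": 0, "az": 0}, {"gripper": 3, "tx": 0, "ty": 1.5, "tz": 0, "ax": 0, "ay": 0, "az": 0}, {"gripper": 3, "tx": 0, "ty": 0, "tz": 0, "ax": 0, "ay": 0, "az": 0}, {"gripper": 3, "tx": 0, "ty": 0, "tz": 0, "ax": 0, "ay": 0, "az": 0}]'

```text
clock: 28.0
tcp_pos: [0.4751, 0.1093, 0.0754]
orientation: [-1.571, 0.016, -0.015]
contact_force: [0.3, -0.8, 1.8]
grip_width: 0.0113
```

>>> jog_arm --motion '[{"gripper": 3, "tx": 0, "ty": 1.5, "tz": 0, "ax": 0, "ay": 0, "az": 0}, {"gripper": 3, "tx": 0, "ty": 1.5, "tz": 0, "ax": 0, "ay": 0, "az": 0}, {"gripper": 3, "tx": 0, "ty": 0, "tz": 0, "ax": 0, "ay": 0, "az": 0}, {"gripper": 3, "tx": 0, "ty": 0, "tz": 0, "ax": 0, "ay": 0, "az": 0}]'

```text
clock: 28.4
tcp_pos: [0.4751, 0.1093, 0.0724]
orientation: [-1.571, 0.016, -0.015]
contact_force: [-0.3, -0.4, 3.5]
grip_width: 0.0112
```

>>> jog_arm --motion '[{"gripper": 3, "tx": 0, "ty": 1.5, "tz": 0, "ax": 0, "ay": 0, "az": 0}, {"gripper": 3, "tx": 0, "ty": 1, "tz": 0, "ax": 0, "ay": 0, "az": 0}, {"gripper": 3, "tx": 0, "ty": 0, "tz": 0, "ax": 0, "ay": 0, "az": 0}, {"gripper": 3, "tx": 0, "ty": 0, "tz": 0, "ax": 0, "ay": 0, "az": 0}]'

```text
clock: 28.8
tcp_pos: [0.4751, 0.1093, 0.0699]
orientation: [-1.571, 0.016, -0.016]
contact_force: [-0.3, -0.6, 5.4]
grip_width: 0.0114
```

The spring is yielding as described (about 0.65 N/mm). I'll press to the stop.

>>> jog_arm --motion '[{"gripper": 3, "tx": 0, "ty": 1, "tz": 0, "ax": 0, "ay": 0, "az": 0}, {"gripper": 3, "tx": 0, "ty": 1, "tz": 0, "ax": 0, "ay": 0, "az": 0}, {"gripper": 3, "tx": 0, "ty": 0, "tz": 0, "ax": 0, "ay": 0, "az": 0}, {"gripper": 3, "tx": 0, "ty": 0, "tz": 0, "ax": 0, "ay": 0, "az": 0}]'

```text
clock: 29.2
tcp_pos: [0.4751, 0.1093, 0.0679]
orientation: [-1.571, 0.016, -0.016]
contact_force: [-0.5, -0.6, 6.3]
grip_width: 0.0113
```

>>> jog_arm --motion '[{"gripper": 3, "tx": 0, "ty": 1, "tz": 0, "ax": 0, "ay": 0, "az": 0}, {"gripper": 3, "tx": 0, "ty": 0.5, "tz": 0, "ax": 0, "ay": 0, "az": 0}, {"gripper": 3, "tx": 0, "ty": 0, "tz": 0, "ax": 0, "ay": 0, "az": 0}, {"gripper": 3, "tx": 0, "ty": 0, "tz": 0, "ax": 0, "ay": 0, "az": 0}]'

```text
clock: 29.6
tcp_pos: [0.4751, 0.1093, 0.0665]
orientation: [-1.571, 0.016, -0.016]
contact_force: [-1.3, -0.2, 6.6]
grip_width: 0.0111
```

>>> jog_arm --motion '[{"gripper": 3, "tx": 0, "ty": 0.7, "tz": 0, "ax": 0, "ay": 0, "az": 0}, {"gripper": 3, "tx": 0, "ty": 0, "tz": 0, "ax": 0, "ay": 0, "az": 0}, {"gripper": 3, "tx": 0, "ty": 0, "tz": 0, "ax": 0, "ay": 0, "az": 0}, {"gripper": 3, "tx": 0, "ty": 0, "tz": 0, "ax": 0, "ay": 0, "az": 0}]'

```text
clock: 30.0
tcp_pos: [0.4752, 0.1093, 0.0663]
orientation: [-1.571, 0.016, -0.016]
contact_force: [-2.2, -2.1, 13.4]
grip_width: 0.0113
```

```bash
python3 - <<'E'
from h import *
to(.4752,.1093,.066,-1.1)
save('scene','s11.png');save('top','t11.png')
s=cv2.imread('pics/s11.png');t=cv2.imread('pics/t11.png')
cv2.imwrite('pics/c11.png',np.hstack([cv2.resize(s[140:300,240:400],None,fx=2.5,fy=2.5,interpolation=cv2.INTER_CUBIC),cv2.resize(t[170:330,240:400],None,fx=2.5,fy=2.5,interpolation=cv2.INTER_CUBIC)]))
E
```

```text
t 30.0 p [0.4752 0.1093 0.0663] yaw -1.14 tilt 0.04 j [ 0.1   0.5  -0.55  2.11  0.43  0.65 -0.77] F [-2.2 -2.1 13.4] w 11.3
shift mm [-0.   0.3 -0. ] ay -0.0008
level ax,az: [ 0.0007 -0.      0.0001]
```

View pics/c11.png

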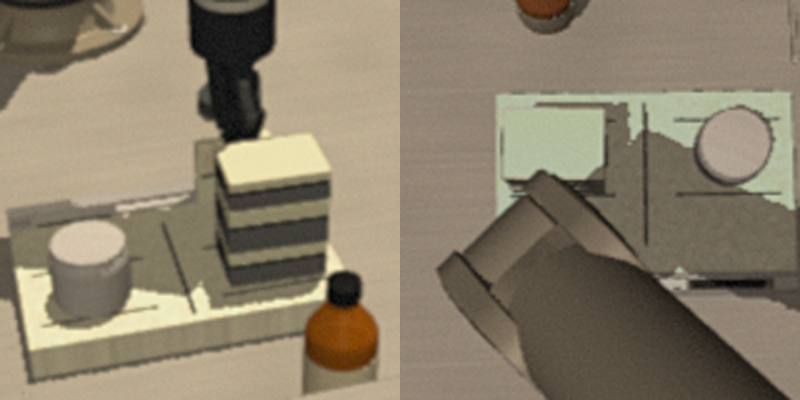

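The holder is upright in the slot in front of the column (crop ≈ 205,170), the column is square, and the tin is unmoved. I'm handing in.

```bash
python3 -c "
from bench import ticket; print(ticket.hand_in())"
```

```text
the job is handed in; nothing more can be done
None
```

I stacked the thick case and then the thin one on the base case in the left bay and let go of both. I then put the white label holder in the left slot and handed in while still pressing it down, at about 30 s of the 72 s allowed. No verdict is reported.

**Stack:**
- The top view put the thick and thin case tops within about 1.5 mm of the base centre.
- All three edges were flush in the pictures, and the column looked unchanged in the last one.

**Holder:**
- The spring began to yield at about 2 N and rose by roughly 0.65 N/mm. The force then jumped to 13.4 N with almost no further travel, so I take the seat to be fully down.
- The tool stood at (0.475, 0.109) m over the slot, tilted 0.04°, with a grip opening of 11.3 mm.

**Checks that disagreed:**
- Just above the slot, the scene camera put the holder about 1 pixel (2–3 mm) to the -y side of where the tool position said. That is within the slot's play, and the holder went in with no side force.
- The top view of the slot was blocked by the arm at the end, so centring and depth rest on tool position and force.

I went nowhere near the bystanders or the look-alikes. The tin looked unmoved in the last picture, but I did not measure the others again.

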